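Click the filter wheel to green and seat the eyepiece

TASK

Get the desk telescope ready for viewing through its green filter. Turn the click-stopped filter wheel by pushing its ribbed rim round, counting the clicks, until the green glass has clicked in under the eyepiece port, and press the eyepiece with the white band straight down into that port until its shoulder sits flush on the collar. Do not lean hard on the wheel or force the eyepiece; leave the other two eyepieces in their rack and the notebook, port cap and coffee cup where they are.

Things in the scene. Friction and masses are not known exactly. Their poses are not given: they have to be found in the camera images.
- telescope: Small ivory refractor lying on a low wooden cradle, fixed. Behind its tube a star diagonal carries a flat black filter wheel housing (two plates 98 mm across, 92 to 109 mm above the desk) with the eyepiece port standing on it. Origin on the desk straight under the wheel's axle; z up, x from the axle towards port, tube and front lens. The tube begins 76 mm along x and is under 120 mm high.
- wheel_axle (a point): On the axle of the filter wheel, at half the wheel's thickness, 100.5 mm above the desk. To leave a click the rim needs about 3 N along it, so a fingertip that drags the rim must press on it with some 5 to 10 N.
- port (a point): Centre of the mouth of the port: a black collar 43 mm across and 28 mm tall with a bore of 33.8 mm, 28 mm from the axle, mouth 137 mm above the desk; z up. Three sprung balls 13 mm below the mouth stand 1.9 mm into the bore and grip a barrel lightly (a few N). The filter glass in use is seen at the bottom of the bore.
- filter_wheel: Grey metal disc, level, 6 mm thick, 109 mm across, 113 mm over the 30 small ribs of its rim, which stands 5 to 7 mm out of the black housing all round; only the rim can be reached. Turns either way without end on a sprung click stop with six places 60 degrees apart; once past half way and let go it springs into the next. Origin on the axle at its underside, 97.5 mm above the desk.
- green_glass (a point): Centre of the green glass, on the wheel 28 mm from the axle. The six glasses are, counter-clockwise from above: green, blue, dark grey, clear, red, yellow, each with a dot of its colour on the rim beside it; the one in use lies under the port, 33 mm below its mouth.
- eyepiece_white: Black eyepiece with a white band and white ring on top, standing barrel down in the rack. Body 45 mm across and 50 mm tall over a bright barrel 31.6 mm across and 26 mm long, whose foot is bevelled (27 mm at the end, full width 4 mm up). Origin at the centre of the barrel's foot, z up along its axis. About 0.13 kg.
- eyepiece_white_shoulder (a point): On the axis of the white-banded eyepiece at its shoulder (where body meets barrel), 26 mm above the foot; it lies at the mouth of the port when seated.
- eyepiece_brass: Slim short eyepiece with a brass-coloured band, body 36 mm across and 36 mm tall, same barrel, in the rack. To be left.
- eyepiece_plain: Plain black eyepiece without band, body 39 mm across and 62 mm tall, same barrel, in the rack. To be left.
- eyepiece_rack: Wooden block 66 x 190 x 34 mm, fixed, with three through bores of 34 mm, 60 mm apart along its y axis; eyepieces hang in them by the shoulder, barrel feet 8 mm above the desk. Origin under its centre, z up.
- observing_notebook: Closed black pocket notebook, 140 x 91 x 13 mm, lying on the desk; origin under its centre.
- port_cap: Black plastic dust cap of the port, 45 mm across and 16 mm tall, lying on the desk; origin under its centre.
- coffee_cup: Small white coffee cup with a handle, 63 x 88 x 51 mm; origin under its centre.

How it is judged:
By the outcome, as a careful person would: the job done as asked, in the order asked, and still so for the second after the job is handed in, with the robot touching nothing.
It also fails if it takes over 72 s, if anything falls off the work surface, if the arm or the gripper's body presses on something with over 40 N, if the wrist force passes 120 N, or if a joint passes its speed limit or range.

ROBOT

A 6-joint arm with a two-finger parallel gripper is mounted at the origin on a cart in front of the work surface, level with it; the furniture and walls round the work are solid. World frame = base frame: x ahead of the robot, y to its left, z up, the work surface at z = 0. Lengths are in m, angles in degrees, forces in N, time in s.
With the tool pointing down it reaches from about 0.275 to 0.75 m from the base axis. Payload 10.2 kg.
Tool frame: the origin (TCP) lies midway between the tips of the shut fingers; the grasp point (between the pads) lies 19 mm behind it (grip_point_offset is the distance from the TCP to the grasp point, in m); z points along the fingers, y is the line along which they close (so a half turn about z gives the same grasp; the last joint's range is limited). The gripper opens to 88 mm and grips with 3 to 60 N. Pads are 18 mm wide; open, the fingers measure 123 mm over their backs; the gripper's body (75 mm by 187 mm) begins 45 mm behind the grasp point.
Start: joints at [59.164, 17.928, 85.812, -0, 76.261, -12.8], TCP at [0.163, 0.499, 0.213] pointing down, gripper open.
Joint ranges: [-168.41, 168.41], [-55.51, 124.54], [10.69, 146.95], [-70.63, 250.63], [1, 178], [-165.06, 165.06]. Speed limits (degrees/s): [136.94, 136.94, 172.46, 180, 180, 180].

INTERFACE

Orientations are given as a 3x3 rotation matrix whose columns are the frame's x, y, z axes.
In Python, from workcell import * gives the robot as it stands.
- The arm moves only by the tool arm_command, never from a script. Its argument "motion" is a list that holds one entry, the list of rows, each a list of 7 numbers: the turn, a rotation vector about the tool's x, y, z scaled (see below), then the shift along the tool's x, y, z scaled (see below), then the opening in per cent of the stroke, from 0 (shut) to 100 (fully open). A call has exactly 5 rows; each row is the pose to reach, as a shift and turn from the pose commanded when the call began, along the tool's axes at that moment; what a row does not reach only later rows make up. The controller multiplies each number of a shift by 100 mm and each number of a turn by pi/4 rad. A row lasts 1/12 s, in which the tool goes at most 41.7 mm and 7.16 degrees, less where a joint would pass 70% of its speed; a pose out of reach is approached as far as the arm can. A call with a number of a shift or a turn outside -1 to 1 is refused whole. A call with a gripper value outside its range is refused whole. The fingers move at their own pace and stop on an object; "newtons" is the grip in N (left out, the last holds). Time passes only in rows, so rows that repeat a pose let the fingers close, or fill a call up. It gives the time, the measured TCP pose, the force, the opening and the grip force at its end, in the units of the state.
- read_state(): the state, without advancing time (a new reading comes with each control period).
- snapshot(name): name is "scene" or "top" or "wrist"; returns a dict with "image" (384x512x3 uint8, blue, green, red), "fovy" (degrees; the focal length in pixels is half the picture's height over the tangent of half this angle, whatever the lens; pixels are square), "cx", "cy" (the principal point, pixels), "cam_to_world" (4x4, takes a point from camera to world coordinates); the wrist camera has in their place "hand_eye" (4x4, takes a point from camera to tool coordinates, whose origin is the TCP and whose axes are the flange's). Camera axes: x right, y down, z forward; pixel columns grow to the right and rows downward; lengths in m; the calibration is good to about 2 mm. The wrist camera is an equidistant fisheye: a pixel r from the principal point sees the ray r / f radians off the axis. A picture is of the moment at which its call begins: read the wrist's pose just before it. There is no depth.
- finish_job(): hands the job in; it is judged then, once.
The state is a dict: "time_s": time; "joints": joint angles; "joint_vel": joint speeds; "tau": joint torques, N m; "tcp_pos": TCP position; "ee_rot": TCP orientation; "force": force on the tool from outside, world axes, zero at the start; "wrist_torque": the same for the moment, N m; "width": opening from 0.0 (shut) to 1.0 (fully open); "grasp_force": force on a finger pad.
Only numpy, scipy, OpenCV 4.12 (cv2) and the standard library are available. Lean on these libraries where they do the work, as an engineer would, in place of code of your own. Each camera call takes 0.05 s, during which the arm holds its last target. There are 200 camera calls.

## Working session

There is one attempt and no reset: what is moved stays moved. The work goes in short steps, Python scripts to look and compute and a tool call to move; the robot and the scene stay as the last step left them, time stands still between calls to the robot, and variables do not carry over. Pictures are saved under pics/ and viewed, at most 10 in all, crops included, and the job is handed in when it is done.

Besides the shell and the picture viewer there is one more tool, called after ">>>" by a JSON object that holds its "api" and its "payload". arm_command: Moves the arm, as the interface text tells. Its arguments: {"type":"object","properties":{"motion":{"type":"array","items":{"type":"array","items":{"type":"array","items":{"type":"number"}}}},"newtons":{"type":"number"}},"required":["motion"]}

```bash
mkdir -p pics; ls; python3 - <<'E'
from workcell import *
import cv2,numpy as np
s=read_state();print({k:np.round(v,3).tolist() for k,v in s.items()})
ims=[]
for n in("scene","top","wrist"):
    d=snapshot(n);cv2.imwrite(f"pics/{n}0.png",d["image"]);np.savez(f"{n}0.npz",**d)
    print(n,{k:np.round(v,3).tolist() for k,v in d.items() if k!="image"})
a,b,c=[cv2.imread(f"pics/{n}0.png") for n in("scene","top","wrist")]
E
```

```text
pics
{'time_s': 0.0, 'joints': [59.163, 17.957, 85.853, -0.0, 76.261, -12.799], 'joint_vel': [-0.005, -0.084, -0.049, -0.016, -0.003, 0.048], 'tau': [-0.001, -40.22, -25.227, 0.069, 0.035, -0.0], 'tcp_pos': [0.162, 0.499, 0.213], 'ee_rot': [[-0.951, 0.31, -0.001], [0.31, 0.951, -0.001], [0.0, -0.001, -1.0]], 'force': [0.251, 0.551, -0.621], 'wrist_torque': [-0.015, -0.01, -0.014], 'grasp_force': 0.0, 'width': 1.002}
scene {'fovy': 48.584, 'cx': 241.784, 'cy': 196.732, 'cam_to_world': [[0.594, -0.415, 0.689, -0.188], [-0.804, -0.307, 0.509, -0.504], [0.001, -0.857, -0.516, 0.682], [0.0, 0.0, 0.0, 1.0]]}
top {'fovy': 44.26, 'cx': 253.646, 'cy': 190.098, 'cam_to_world': [[-0.01, -0.981, 0.195, 0.311], [-1.0, 0.009, -0.006, 0.061], [0.004, -0.195, -0.981, 1.254], [0.0, 0.0, 0.0, 1.0]]}
wrist {'fovy': 65.706, 'cx': 255.314, 'cy': 186.487, 'hand_eye': [[-0.001, -0.949, -0.315, 0.082], [1.0, -0.001, -0.0, -0.0], [0.0, -0.315, 0.949, -0.172], [0.0, 0.0, 0.0, 1.0]]}
```

View pics/top0.png

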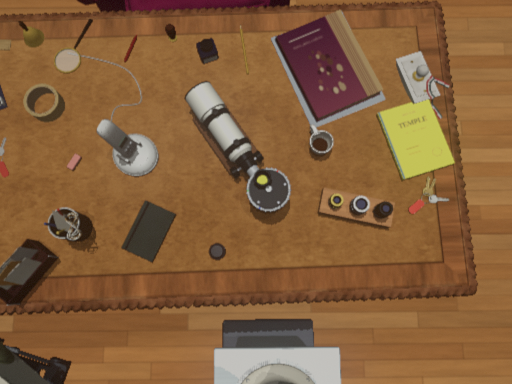

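View pics/scene0.png

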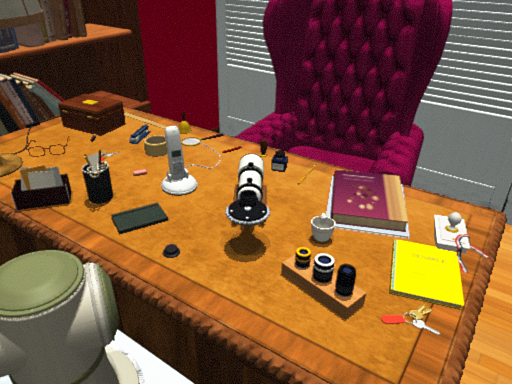

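View pics/wrist0.png

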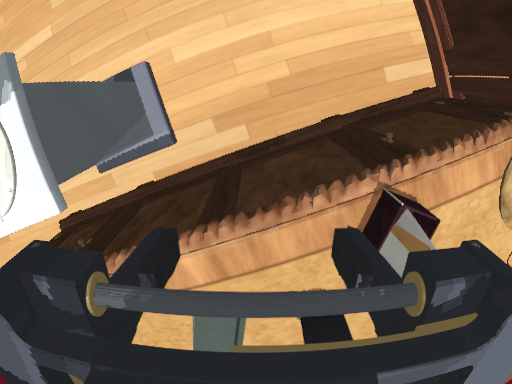

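```bash
cat > h.py <<'E'
import numpy as np,cv2
def ray(d,u,v,pose=None):
    """world origin and unit direction of a pixel; pose=(R,p) of the tool for the wrist camera"""
    f=192/np.tan(np.radians(float(d["fovy"]))/2); x,y=u-float(d["cx"]),v-float(d["cy"])
    if pose is None:
        T=np.array(d["cam_to_world"]); r=np.array([x/f,y/f,1])
    else:
        W=np.eye(4);W[:3,:3]=pose[0];W[:3,3]=pose[1];T=W@np.array(d["hand_eye"])
        t=np.hypot(x,y);a=t/f;r=np.array([np.sin(a)*x/t,np.sin(a)*y/t,np.cos(a)])
    r=T[:3,:3]@r; return T[:3,3],r/np.linalg.norm(r)
def on_z(o,r,z): return o+r*(z-o[2])/r[2]
def meet(rays):
    A=sum(np.eye(3)-np.outer(r,r) for o,r in rays);b=sum((np.eye(3)-np.outer(r,r))@o for o,r in rays)
    p=np.linalg.solve(A,b);return p,[np.linalg.norm(np.cross(p-o,r)) for o,r in rays]
def proj(d,P,pose=None):
    f=192/np.tan(np.radians(float(d["fovy"]))/2)
    if pose is None: T=np.array(d["cam_to_world"])
    else:
        W=np.eye(4);W[:3,:3]=pose[0];W[:3,3]=pose[1];T=W@np.array(d["hand_eye"])
    c=T[:3,:3].T@(np.array(P)-T[:3,3]); 
    if pose is None: s=f/c[2]
    else:
        q=np.hypot(c[0],c[1]); s=f*np.arctan2(q,c[2])/q
    return np.array([float(d["cx"])+s*c[0],float(d["cy"])+s*c[1]])
E
python3 - <<'E'
from h import *
t=dict(np.load("top0.npz"));s=dict(np.load("scene0.npz"))
a=cv2.resize(t["image"][155:225,235:405],None,fx=4.7,fy=4.7,interpolation=cv2.INTER_CUBIC)
b=cv2.resize(s["image"][190:315,220:370],None,fx=2.1,fy=2.1,interpolation=cv2.INTER_CUBIC)
c=np.zeros((a.shape[0]+b.shape[0],a.shape[1],3),np.uint8);c[:a.shape[0]]=a;c[a.shape[0]:,:b.shape[1]]=b
cv2.imwrite("pics/crop1.png",c);print(c.shape)
for n,u,v,z in[("axle",268.5,190,.1),("port",263,181,.1),("white",360,205,.084),("brass",337,201,.07),("plain",383,209,.096),("cup",321,142,.05),("cap",217,251,.016)]:
    print(n,on_z(*ray(t,u,v),z).round(3))
E
```

```text
(591, 799, 3)
axle [0.54  0.017 0.1  ]
port [0.563 0.03  0.1  ]
white [ 0.503 -0.213  0.084]
brass [ 0.516 -0.158  0.07 ]
plain [ 0.49  -0.267  0.096]
cup [ 0.679 -0.126  0.05 ]
cap [0.396 0.151 0.016]
```

View pics/crop1.png

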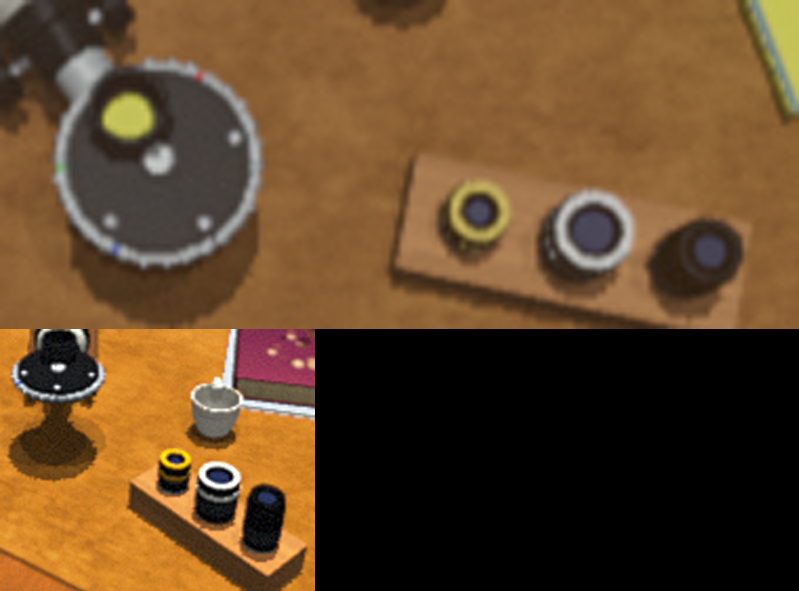

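The top picture shows the yellow glass in use at crop (128,115), the green dot counter-clockwise of it at (58,167), and the white eyepiece in the middle of the rack. So green needs one click clockwise. I'll move to a vantage point near the wheel.

>>> {"api": "arm_command", "payload": {"motion": [[[0, 0, 0, -0.2, -0.2, 0, 100], [0, 0, 0, -0.4, -0.4, 0, 100], [0, 0, 0, -0.6, -0.6, 0, 100], [0, 0, 0, -0.8, -0.8, 0, 100], [0, 0, 0, -1, -1, 0, 100]]]}}

```text
time_s: 0.57
tcp_pos: [0.2269, 0.3719, 0.213]
ee_rot: [[-0.951, 0.309, -0.0], [0.309, 0.951, -0.0], [0.0, -0.0, -1.0]]
force: [0.7, -0.2, -0.0]
width: 0.997
grasp_force: 0.0
```

>>> {"api": "arm_command", "payload": {"motion": [[[0, 0, 0, -0.2, -0.2, 0, 100], [0, 0, 0, -0.4, -0.4, 0, 100], [0, 0, 0, -0.6, -0.6, 0, 100], [0, 0, 0, -0.8, -0.8, 0, 100], [0, 0, 0, -1, -1, 0, 100]]]}}

```text
time_s: 0.98
tcp_pos: [0.291, 0.2458, 0.2132]
ee_rot: [[-0.951, 0.309, -0.0], [0.309, 0.951, -0.0], [0.0, -0.0, -1.0]]
force: [-0.1, 0.1, 0.7]
width: 1.0
grasp_force: 0.0
```

>>> {"api": "arm_command", "payload": {"motion": [[[0, 0, 0, -0.2, -0.2, 0, 100], [0, 0, 0, -0.4, -0.4, 0, 100], [0, 0, 0, -0.6, -0.6, 0, 100], [0, 0, 0, -0.8, -0.8, 0, 100], [0, 0, 0, -1, -1, 0, 100]]]}}

```text
time_s: 1.4
tcp_pos: [0.3552, 0.1197, 0.2132]
ee_rot: [[-0.951, 0.31, -0.0], [0.31, 0.951, 0.0], [0.0, -0.0, -1.0]]
force: [0.9, -0.2, -0.0]
width: 0.996
grasp_force: 0.0
```

>>> {"api": "arm_command", "payload": {"motion": [[[0, 0, 0, -0.2, -0.2, 0, 0], [0, 0, 0, -0.4, -0.4, 0, 0], [0, 0, 0, -0.6, -0.6, 0, 0], [0, 0, 0, -0.8, -0.8, 0, 0], [0, 0, 0, -1, -1, 0, 0]]]}}

```text
time_s: 1.82
tcp_pos: [0.4194, -0.0064, 0.2131]
ee_rot: [[-0.951, 0.31, -0.0], [0.31, 0.951, 0.0], [0.0, 0.0, -1.0]]
force: [-0.4, 0.4, 0.3]
width: 0.644
grasp_force: 0.0
```

>>> {"api": "arm_command", "payload": {"motion": [[[0, 0, -0.1, 0, 0, 0, 0], [0, 0, -0.2, 0, 0, 0, 0], [0, 0, -0.3, 0, 0, 0, 0], [0, 0, -0.4, 0, 0, 0, 0], [0, 0, -0.5, 0, 0, 0, 0]]]}}

```text
time_s: 2.23
tcp_pos: [0.419, -0.005, 0.2131]
ee_rot: [[-0.997, -0.081, -0.0], [-0.081, 0.997, 0.0], [0.0, 0.0, -1.0]]
force: [-1.4, -0.1, -1.1]
width: 0.266
grasp_force: 0.0
```

>>> {"api": "arm_command", "payload": {"motion": [[[0, 0, -0.1, 0, 0, 0, 0], [0, 0, -0.2, 0, 0, 0, 0], [0, 0, -0.3, 0, 0, 0, 0], [0, 0, -0.4, 0, 0, 0, 0], [0, 0, -0.45, 0, 0, 0, 0]]]}}

```text
time_s: 2.65
tcp_pos: [0.419, -0.005, 0.2131]
ee_rot: [[-0.907, -0.422, -0.0], [-0.422, 0.907, 0.0], [0.0, 0.0, -1.0]]
force: [-0.2, -0.4, -0.4]
width: -0.001
grasp_force: 0.0
```

```bash
python3 - <<'E'
from workcell import *
from h import *
s=read_state();print({k:np.round(s[k],4).tolist() for k in("time_s","joints","tcp_pos","ee_rot","force","width")})
ims=[]
for n in("top","wrist"):
    d=snapshot(n);np.savez(f"{n}1.npz",R=s["ee_rot"],p=s["tcp_pos"],**d);ims.append(d["image"])
cv2.imwrite("pics/w1.png",cv2.resize(ims[1],(800,600)))
E
```

```text
{'time_s': 2.65, 'joints': [-16.7949, 4.3697, 102.4669, -0.0002, 73.1817, -131.7388], 'tcp_pos': [0.419, -0.005, 0.2131], 'ee_rot': [[-0.9067, -0.4217, -0.0003], [-0.4217, 0.9067, 0.0001], [0.0002, 0.0002, -1.0]], 'force': [-0.2448, -0.4229, -0.4054], 'width': -0.001}
```

View pics/w1.png

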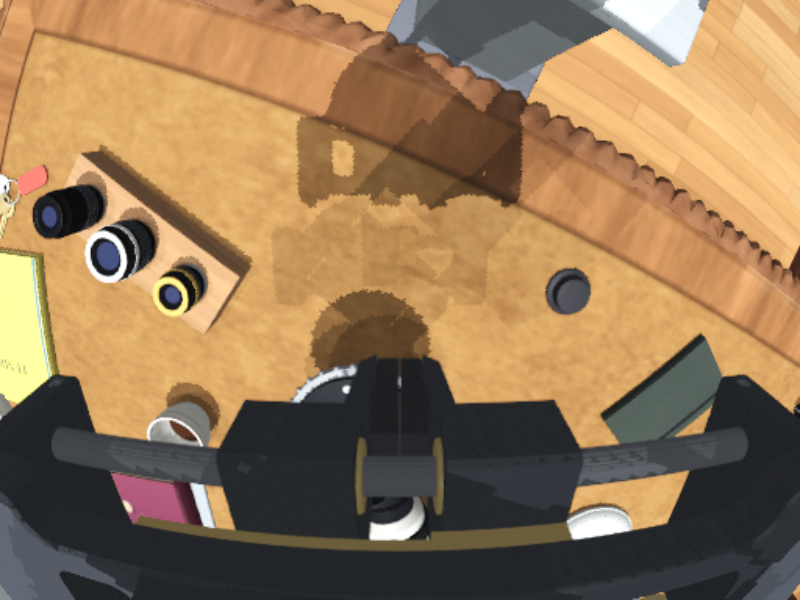

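The wrist view shows the rack at (130,240), the cap at (567,290), and the wheel mostly hidden behind the fingers at (330,385). I'll turn the hand round so the camera overlooks the wheel.

>>> {"api": "arm_command", "payload": {"motion": [[[0, 0, 0.15, 0, 0, 0, 0], [0, 0, 0.3, 0, 0, 0, 0], [0, 0, 0.45, 0, 0, 0, 0], [0, 0, 0.6, 0, 0, 0, 0], [0, 0, 0.75, 0, 0, 0, 0]]]}}

```text
time_s: 3.17
tcp_pos: [0.419, -0.005, 0.2131]
ee_rot: [[-0.986, 0.165, -0.0], [0.165, 0.986, 0.0], [0.0, 0.0, -1.0]]
force: [-1.2, 0.7, 0.0]
width: 0.003
grasp_force: 0.0
```

>>> {"api": "arm_command", "payload": {"motion": [[[0, 0, 0.15, 0, 0, 0, 0], [0, 0, 0.3, 0, 0, 0, 0], [0, 0, 0.45, 0, 0, 0, 0], [0, 0, 0.6, 0, 0, 0, 0], [0, 0, 0.75, 0, 0, 0, 0]]]}}

```text
time_s: 3.58
tcp_pos: [0.419, -0.005, 0.2131]
ee_rot: [[-0.729, 0.685, -0.0], [0.685, 0.729, 0.0], [0.0, -0.0, -1.0]]
force: [-0.9, -0.1, 0.4]
width: 0.006
grasp_force: 0.0
```

>>> {"api": "arm_command", "payload": {"motion": [[[0, 0, 0.15, 0, 0, 0, 0], [0, 0, 0.3, 0, 0, 0, 0], [0, 0, 0.45, 0, 0, 0, 0], [0, 0, 0.6, 0, 0, 0, 0], [0, 0, 0.75, 0, 0, 0, 0]]]}}

```text
time_s: 4.0
tcp_pos: [0.419, -0.005, 0.2131]
ee_rot: [[-0.225, 0.974, -0.0], [0.974, 0.225, 0.0], [0.0, -0.0, -1.0]]
force: [0.4, -0.5, -0.4]
width: 0.007
grasp_force: 0.0
```

>>> {"api": "arm_command", "payload": {"motion": [[[0, 0, 0.15, 0, 0, 0, 0], [0, 0, 0.3, 0, 0, 0, 0], [0, 0, 0.45, 0, 0, 0, 0], [0, 0, 0.6, 0, 0, 0, 0], [0, 0, 0.75, 0, 0, 0, 0]]]}}

```text
time_s: 4.42
tcp_pos: [0.419, -0.005, 0.2131]
ee_rot: [[0.354, 0.935, -0.0], [0.935, -0.354, 0.0], [-0.0, -0.0, -1.0]]
force: [-0.7, 0.2, -0.6]
width: 0.003
grasp_force: 0.0
```

>>> {"api": "arm_command", "payload": {"motion": [[[0, 0, 0.15, 0, 0, 0, 0], [0, 0, 0.3, 0, 0, 0, 0], [0, 0, 0.45, 0, 0, 0, 0], [0, 0, 0.6, 0, 0, 0, 0], [0, 0, 0.75, 0, 0, 0, 0]]]}}

```text
time_s: 4.83
tcp_pos: [0.419, -0.005, 0.2131]
ee_rot: [[0.814, 0.581, -0.0], [0.581, -0.814, 0.0], [-0.0, -0.0, -1.0]]
force: [0.5, -0.1, 0.8]
width: 0.005
grasp_force: 0.0
```

```bash
python3 - <<'E'
from workcell import *
from h import *
s=read_state();print({k:np.round(s[k],4).tolist() for k in("time_s","joints","tcp_pos","ee_rot","force","width")})
d=snapshot("wrist");np.savez("wrist2.npz",R=s["ee_rot"],p=s["tcp_pos"],**d)
P=(s["ee_rot"],s["tcp_pos"])
P=[np.array(a) for a in P]
print("axle",proj(d,[.54,.017,.109],P),"white",proj(d,[.503,-.213,.084],P))
cv2.imwrite("pics/w2.png",cv2.resize(d["image"],(800,600),interpolation=cv2.INTER_CUBIC))
E
```

```text
{'time_s': 4.8333, 'joints': [-16.7939, 4.369, 102.4604, 0.0008, 73.1844, 37.6771], 'tcp_pos': [0.419, -0.005, 0.2131], 'ee_rot': [[0.8138, 0.5811, -0.0002], [0.5811, -0.8138, 0.0001], [-0.0001, -0.0002, -1.0]], 'force': [0.4736, -0.0544, 0.7604], 'width': 0.0049}
axle [312.6516454   61.16114165] white [429.58913395 212.46308334]
```

View pics/w2.png

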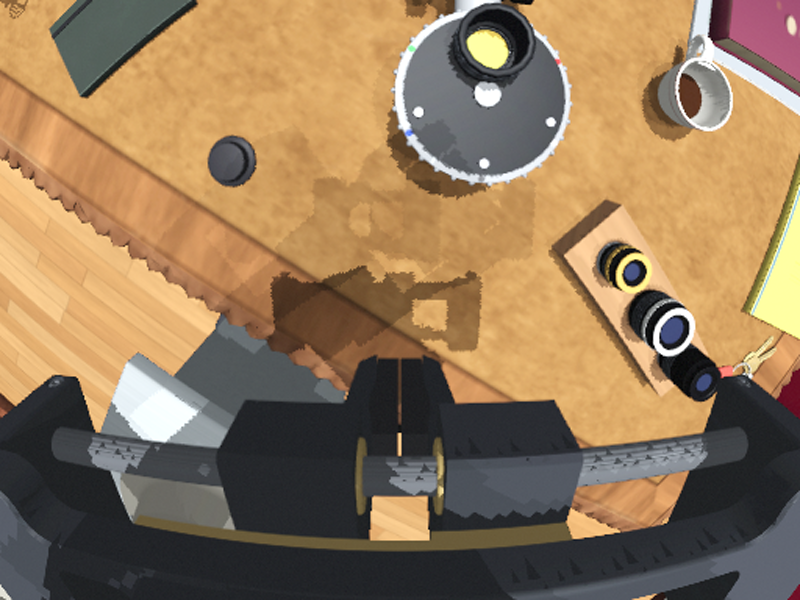

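The wheel hub is at (487,95), the yellow glass at (488,48), the green dot at (411,48) and the white ring at (672,328). Next I'll triangulate these against the top view.

```bash
cat >> h.py <<'E'
def blob(im,cond,c,r):
    """centroid and area of the pixels of a mask nearest to c"""
    hsv=cv2.cvtColor(im,cv2.COLOR_BGR2HSV).astype(int);m=cond(hsv[...,0],hsv[...,1],hsv[...,2]).astype(np.uint8)
    w=np.zeros_like(m);cv2.circle(w,(int(c[0]),int(c[1])),r,1,-1);n,l,st,ce=cv2.connectedComponentsWithStats(m*w)
    i=max(range(1,n),key=lambda i:st[i,4]);hull=cv2.convexHull(np.argwhere(l==i)[:,::-1].astype(np.int32));M=cv2.moments(hull)
    return np.array([M["m10"],M["m01"]])/M["m00"],int(st[i,4]),cv2.contourArea(hull)
white=lambda h,s,v:(s<60)&(v>140)
yellow=lambda h,s,v:(h>22)&(h<36)&(s>90)&(v>130)
green=lambda h,s,v:(h>45)&(h<85)&(s>80)
E
python3 - <<'E'
from h import *
t=dict(np.load("top0.npz"));w=dict(np.load("wrist2.npz"));P=(w["R"],w["p"])
for n,f,ct,cw,rt,rw in[("hub",white,(268.5,189),(311.7,60.8),5,11),("ring",white,(361,204),(430,210),12,24),("glass",yellow,(262,180),(312,31),9,18)]:
    try:
        a=blob(t["image"],f,ct,rt);b=blob(w["image"],f,cw,rw)
        print(n,a,b,meet([ray(t,*a[0]),ray(w,*b[0],P)]))
        for z in(.084,.104,.110,.137):print("   z",z,on_z(*ray(t,*a[0]),z).round(4),on_z(*ray(w,*b[0],P),z).round(4))
    except Exception as e: print(n,e)
# rim ellipse in top view
hsv=cv2.cvtColor(t["image"],cv2.COLOR_BGR2HSV).astype(int)
m=((hsv[...,1]<70)&(hsv[...,2]>110));yy,xx=np.mgrid[:384,:512];r=np.hypot(xx-268.5,yy-190);m&=(r>17)&(r<24)
(e,ax,an)=cv2.fitEllipse(np.argwhere(m)[:,::-1].astype(np.float32));print(e,ax,an,on_z(*ray(t,*e),.1015))
for n,u,v,z in[("brass",336.5,200.5,.07),("plain",386,208.5,.096)]:print(n,on_z(*ray(t,u,v),z).round(4))
E
```

```text
hub (array([268.48648649, 188.63963964]), 24, 18.5) (array([311.57798892,  59.80918448]), 224, 210.5) (array([0.54531365, 0.01666904, 0.08832629]), [np.float64(0.0007793152844989129), np.float64(0.0007793152844989761)])
   z 0.084 [0.547  0.0165 0.084 ] [0.5454 0.0163 0.084 ]
   z 0.104 [0.5429 0.0172 0.104 ] [0.5414 0.0181 0.104 ]
   z 0.11 [0.5417 0.0174 0.11  ] [0.5402 0.0186 0.11  ]
   z 0.137 [0.5363 0.0185 0.137 ] [0.5348 0.021  0.137 ]
ring (array([361.12393162, 203.41538462]), 93, 195.0) (array([430.9133059 , 212.11303155]), 316, 607.5) (array([ 0.5058288 , -0.21585299,  0.08280592]), [np.float64(0.0012802538524394583), np.float64(0.001280253852439489)])
   z 0.084 [ 0.5069 -0.2158  0.084 ] [ 0.5045 -0.2144  0.084 ]
   z 0.104 [ 0.5036 -0.2111  0.104 ] [ 0.5032 -0.1973  0.104 ]
   z 0.11 [ 0.5026 -0.2097  0.11  ] [ 0.5029 -0.1922  0.11  ]
   z 0.137 [ 0.498  -0.2033  0.137 ] [ 0.5012 -0.1691  0.137 ]
glass (array([261.88372093, 179.20671835]), 76, 64.5) (array([312.10436635,  30.57082002]), 310, 469.5) (array([0.57496174, 0.03288307, 0.06888561]), [np.float64(0.00043892050110010735), np.float64(0.00043892050110012535)])
   z 0.084 [0.5716 0.0328 0.084 ] [0.5707 0.0338 0.084 ]
   z 0.104 [0.5671 0.0333 0.104 ] [0.5651 0.0344 0.104 ]
   z 0.11 [0.5658 0.0334 0.11  ] [0.5634 0.0345 0.11  ]
   z 0.137 [0.5597 0.0341 0.137 ] [0.5557 0.0353 0.137 ]
(268.0232238769531, 188.8145751953125) (41.4830207824707, 42.4554557800293) 129.51564025878906 [0.54301624 0.01827962 0.1015    ]
brass [ 0.5174 -0.1568  0.07  ]
plain [ 0.4915 -0.2741  0.096 ]
```

>>> {"api": "arm_command", "payload": {"motion": [[[0, 0, 0, 0.1, 0.13, 0.15, 0], [0, 0, 0, 0.2, 0.26, 0.3, 0], [0, 0, 0, 0.3, 0.4, 0.45, 0], [0, 0, 0, 0.38, 0.53, 0.6, 0], [0, 0, 0, 0.38, 0.53, 0.6, 0]]]}}

```text
time_s: 5.3
tcp_pos: [0.4812, -0.0261, 0.1505]
ee_rot: [[0.809, 0.588, -0.004], [0.588, -0.809, 0.001], [-0.002, -0.003, -1.0]]
force: [-0.2, 0.6, -0.9]
width: 0.001
grasp_force: 0.0
```

>>> {"api": "arm_command", "payload": {"motion": [[[0, 0, 0, 0, 0, 0.15, 0], [0, 0, 0, 0, 0, 0.3, 0], [0, 0, 0, 0, 0, 0.45, 0], [0, 0, 0, 0, 0, 0.6, 0], [0, 0, 0, 0, 0, 0.6, 0]]]}}

```text
time_s: 5.72
tcp_pos: [0.4793, -0.025, 0.0917]
ee_rot: [[0.809, 0.588, -0.004], [0.588, -0.809, 0.001], [-0.002, -0.003, -1.0]]
force: [0.2, -0.1, -1.1]
width: 0.008
grasp_force: 0.0
```

>>> {"api": "arm_command", "payload": {"motion": [[[0, 0, 0, 0.01, 0, 0, 0], [0, 0, 0, 0.02, 0, 0, 0], [0, 0, 0, 0.03, 0, 0, 0], [0, 0, 0, 0.04, 0, 0, 0], [0, 0, 0, 0.05, 0, 0, 0]]]}}

```text
time_s: 6.13
tcp_pos: [0.4853, -0.0226, 0.0938]
ee_rot: [[0.809, 0.587, 0.001], [0.587, -0.809, -0.0], [0.001, 0.001, -1.0]]
force: [0.6, -0.5, 0.0]
width: 0.004
grasp_force: 0.0
```

>>> {"api": "arm_command", "payload": {"motion": [[[0, 0, 0, 0.01, 0, 0, 0], [0, 0, 0, 0.02, 0, 0, 0], [0, 0, 0, 0.03, 0, 0, 0], [0, 0, 0, 0.03, 0, 0, 0], [0, 0, 0, 0.03, 0, 0, 0]]]}}

```text
time_s: 6.55
tcp_pos: [0.4874, -0.0208, 0.0932]
ee_rot: [[0.809, 0.587, -0.0], [0.587, -0.809, 0.0], [-0.0, -0.0, -1.0]]
force: [-0.3, 0.7, -0.0]
width: 0.005
grasp_force: 0.0
```

```bash
python3 - <<'E'
from workcell import *
from h import *
s=read_state();R=np.array(s["ee_rot"]);p=np.array(s["tcp_pos"]);print(s["time_s"],p,(R.T@np.array(s["force"])).round(2),np.hypot(*(p[:2]-[.542,.018])))
d=snapshot("wrist");np.savez("wrist3.npz",R=R,p=p,**d)
cv2.imwrite("pics/w3.png",cv2.resize(d["image"][0:300],(800,470),interpolation=cv2.INTER_CUBIC))
E
```

```text
6.55 [ 0.48743357 -0.02084998  0.0931901 ] [ 0.18 -0.73  0.03] 0.0669837009274237
```

View pics/w3.png

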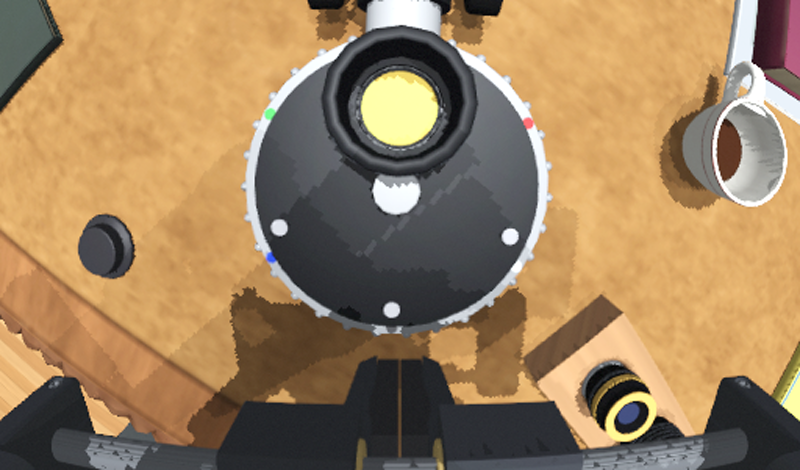

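The wheel is centred in view with the hub at (397,190), the yellow glass at (400,105), the green dot at (270,114) and a small gap still at the fingertip. I'll creep in until it touches.

>>> {"api": "arm_command", "payload": {"motion": [[[0, 0, 0, 0.005, 0, 0, 0], [0, 0, 0, 0.01, 0, 0, 0], [0, 0, 0, 0.015, 0, 0, 0], [0, 0, 0, 0.02, 0, 0, 0], [0, 0, 0, 0.02, 0, 0, 0]]]}}

```text
time_s: 7.02
tcp_pos: [0.4891, -0.0197, 0.0932]
ee_rot: [[0.809, 0.587, 0.0], [0.587, -0.809, -0.0], [0.0, 0.0, -1.0]]
force: [0.6, 0.0, -0.4]
width: 0.006
grasp_force: 0.0
```

>>> {"api": "arm_command", "payload": {"motion": [[[0, 0, 0, 0.005, 0, 0, 0], [0, 0, 0, 0.01, 0, 0, 0], [0, 0, 0, 0.015, 0, 0, 0], [0, 0, 0, 0.02, 0, 0, 0], [0, 0, 0, 0.02, 0, 0, 0]]]}}

```text
time_s: 7.43
tcp_pos: [0.4907, -0.0185, 0.0932]
ee_rot: [[0.809, 0.587, 0.0], [0.587, -0.809, -0.0], [0.0, 0.0, -1.0]]
force: [0.4, 0.3, 0.7]
width: 0.006
grasp_force: 0.0
```

>>> {"api": "arm_command", "payload": {"motion": [[[0, 0, 0, 0.005, 0, 0, 0], [0, 0, 0, 0.01, 0, 0, 0], [0, 0, 0, 0.015, 0, 0, 0], [0, 0, 0, 0.015, 0, 0, 0], [0, 0, 0, 0.015, 0, 0, 0]]]}}

```text
time_s: 7.85
tcp_pos: [0.4919, -0.0176, 0.0932]
ee_rot: [[0.809, 0.587, -0.0], [0.587, -0.809, 0.0], [-0.0, -0.0, -1.0]]
force: [-0.2, 0.6, -0.3]
width: 0.002
grasp_force: 0.0
```

>>> {"api": "arm_command", "payload": {"motion": [[[0, 0, 0, 0.005, 0, 0, 0], [0, 0, 0, 0.01, 0, 0, 0], [0, 0, 0, 0.01, 0, 0, 0], [0, 0, 0, 0.01, 0, 0, 0], [0, 0, 0, 0.01, 0, 0, 0]]]}}

```text
time_s: 8.27
tcp_pos: [0.4927, -0.017, 0.0932]
ee_rot: [[0.809, 0.587, -0.0], [0.587, -0.809, 0.0], [-0.0, -0.0, -1.0]]
force: [-1.1, -0.4, -0.3]
width: 0.007
grasp_force: 0.0
```

>>> {"api": "arm_command", "payload": {"motion": [[[0, 0, 0, 0.005, 0, 0, 0], [0, 0, 0, 0.01, 0, 0, 0], [0, 0, 0, 0.01, 0, 0, 0], [0, 0, 0, 0.01, 0, 0, 0], [0, 0, 0, 0.01, 0, 0, 0]]]}}

```text
time_s: 8.68
tcp_pos: [0.4935, -0.0165, 0.0932]
ee_rot: [[0.809, 0.587, -0.0], [0.587, -0.809, 0.0], [-0.0, -0.0, -1.0]]
force: [0.5, -0.5, -0.8]
width: 0.005
grasp_force: 0.0
```

>>> {"api": "arm_command", "payload": {"motion": [[[0, 0, 0, 0.005, 0, 0, 0], [0, 0, 0, 0.01, 0, 0, 0], [0, 0, 0, 0.01, 0, 0, 0], [0, 0, 0, 0.01, 0, 0, 0], [0, 0, 0, 0.01, 0, 0, 0]]]}}

```text
time_s: 9.1
tcp_pos: [0.4943, -0.0159, 0.0932]
ee_rot: [[0.809, 0.587, -0.0], [0.587, -0.809, 0.0], [-0.0, -0.0, -1.0]]
force: [-0.0, -0.3, -0.6]
width: 0.007
grasp_force: 0.0
```

```bash
python3 - <<'E'
from workcell import *
from h import *
s=read_state();R=np.array(s["ee_rot"]);p=np.array(s["tcp_pos"]);print(s["time_s"],p,(R.T@np.array(s["force"])).round(2),np.hypot(*(p[:2]-[.542,.018])))
d=snapshot("wrist");np.savez("wrist4.npz",R=R,p=p,**d)
cv2.imwrite("pics/w4.png",cv2.resize(d["image"][150:300,150:360],None,fx=3.5,fy=3.5,interpolation=cv2.INTER_CUBIC))
E
```

```text
9.1 [ 0.49430622 -0.01586709  0.09321289] [-0.19  0.19  0.63] 0.05849509448364407
```

View pics/w4.png

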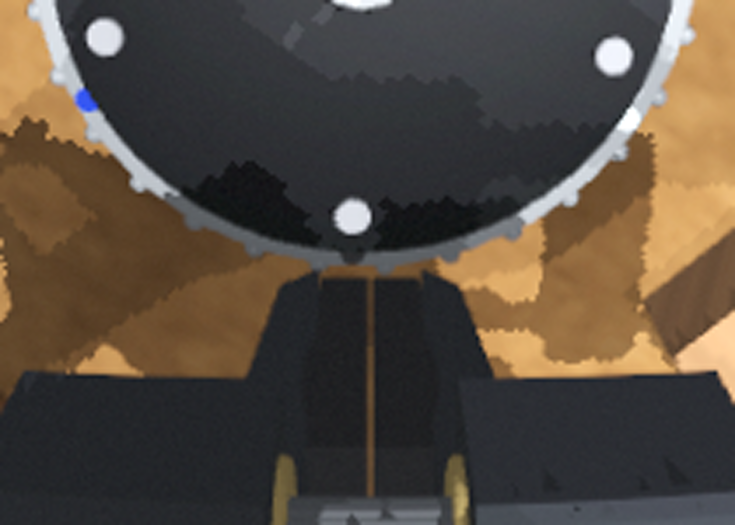

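There is still a gap of about 8 px (1–2 mm) between the rim at (355,258) and the fingertips at (370,275).

>>> {"api": "arm_command", "payload": {"motion": [[[0, 0, 0, 0.005, 0, 0, 0], [0, 0, 0, 0.01, 0, 0, 0], [0, 0, 0, 0.015, 0, 0, 0], [0, 0, 0, 0.015, 0, 0, 0], [0, 0, 0, 0.015, 0, 0, 0]]]}}

```text
time_s: 9.57
tcp_pos: [0.4955, -0.015, 0.0932]
ee_rot: [[0.809, 0.587, -0.0], [0.587, -0.809, -0.0], [-0.0, -0.0, -1.0]]
force: [-0.1, -0.2, 0.4]
width: 0.008
grasp_force: 0.0
```

>>> {"api": "arm_command", "payload": {"motion": [[[0, 0, 0, 0.005, 0, 0, 0], [0, 0, 0, 0.01, 0, 0, 0], [0, 0, 0, 0.01, 0, 0, 0], [0, 0, 0, 0.01, 0, 0, 0], [0, 0, 0, 0.01, 0, 0, 0]]]}}

```text
time_s: 9.98
tcp_pos: [0.4963, -0.0144, 0.0932]
ee_rot: [[0.809, 0.587, -0.0], [0.587, -0.809, -0.0], [-0.0, -0.0, -1.0]]
force: [-0.6, 0.1, 0.5]
width: 0.006
grasp_force: 0.0
```

>>> {"api": "arm_command", "payload": {"motion": [[[0, 0, 0, 0.005, 0, 0, 0], [0, 0, 0, 0.01, 0, 0, 0], [0, 0, 0, 0.01, 0, 0, 0], [0, 0, 0, 0.01, 0, 0, 0], [0, 0, 0, 0.01, 0, 0, 0]]]}}

```text
time_s: 10.4
tcp_pos: [0.4971, -0.0138, 0.0932]
ee_rot: [[0.809, 0.587, -0.0], [0.587, -0.809, 0.0], [-0.0, -0.0, -1.0]]
force: [-0.2, 0.1, -0.5]
width: 0.007
grasp_force: 0.0
```

>>> {"api": "arm_command", "payload": {"motion": [[[0, 0, 0, 0.005, 0, 0, 0], [0, 0, 0, 0.005, 0, 0, 0], [0, 0, 0, 0.005, 0, 0, 0], [0, 0, 0, 0.005, 0, 0, 0], [0, 0, 0, 0.005, 0, 0, 0]]]}}

```text
time_s: 10.82
tcp_pos: [0.4975, -0.0135, 0.0932]
ee_rot: [[0.809, 0.587, 0.0], [0.587, -0.809, -0.0], [0.0, 0.0, -1.0]]
force: [0.7, 0.5, -0.2]
width: 0.005
grasp_force: 0.0
```

```bash
python3 - <<'E'
from workcell import *
from h import *
s=read_state();R=np.array(s["ee_rot"]);p=np.array(s["tcp_pos"]);print(s["time_s"],p,(R.T@np.array(s["force"])).round(2),np.hypot(*(p[:2]-[.542,.018])))
d=snapshot("wrist");d2=snapshot("scene");np.savez("wrist5.npz",R=R,p=p,**d)
a=cv2.resize(d["image"][190:260,205:300],None,fx=6,fy=6,interpolation=cv2.INTER_CUBIC)
cv2.imwrite("pics/w5.png",a)
E
```

```text
10.8167 [ 0.49753702 -0.01353567  0.09322276] [ 0.83 -0.03  0.23] 0.0545110540522338
```

View pics/w5.png

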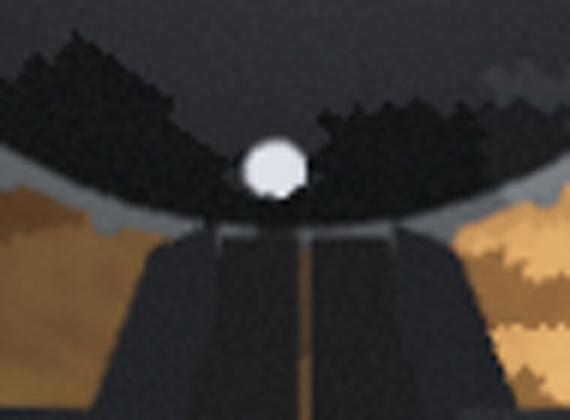

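The fingertips at (305,240) now meet the rim band in the image, so contact should come next.

>>> {"api": "arm_command", "payload": {"motion": [[[0, 0, 0, 0.005, 0, 0, 0], [0, 0, 0, 0.01, 0, 0, 0], [0, 0, 0, 0.01, 0, 0, 0], [0, 0, 0, 0.01, 0, 0, 0], [0, 0, 0, 0.01, 0, 0, 0]]]}}

```text
time_s: 11.33
tcp_pos: [0.4983, -0.013, 0.0932]
ee_rot: [[0.809, 0.587, 0.0], [0.587, -0.809, -0.0], [0.0, 0.0, -1.0]]
force: [0.9, 0.3, -1.0]
width: 0.001
grasp_force: 0.0
```

>>> {"api": "arm_command", "payload": {"motion": [[[0, 0, 0, 0.005, 0, 0, 0], [0, 0, 0, 0.005, 0, 0, 0], [0, 0, 0, 0.005, 0, 0, 0], [0, 0, 0, 0.005, 0, 0, 0], [0, 0, 0, 0.005, 0, 0, 0]]]}}

```text
time_s: 11.75
tcp_pos: [0.4987, -0.0126, 0.0932]
ee_rot: [[0.809, 0.587, -0.0], [0.587, -0.809, 0.0], [-0.0, -0.0, -1.0]]
force: [0.6, -0.2, 0.3]
width: 0.007
grasp_force: 0.0
```

```bash
python3 - <<'E'
from workcell import *
from h import *
s=read_state();R=np.array(s["ee_rot"]);p=np.array(s["tcp_pos"])
d=snapshot("wrist");np.savez("wrist6.npz",R=R,p=p,**d);im=d["image"];P=(R,p)
print("tcp px",proj(d,p,P),proj(d,p+R[:,2]*-.019,P))
hub=blob(im,white,proj(d,[.542,.018,.110],P),20);print(hub)
for z in(.109,.111,.113):
    q=on_z(*ray(d,*hub[0],P),z);print(z,q,(R.T@(q-p)))
# screw heads: three white dots around hub
hsv=cv2.cvtColor(im,cv2.COLOR_BGR2HSV).astype(int);m=((hsv[...,1]<70)&(hsv[...,2]>120)).astype(np.uint8)
c=hub[0];pts=[]
for a in np.radians(np.arange(0,360,3)):
    for r in np.arange(125,60,-.5):
        u,v=c+r*np.array([np.cos(a),np.sin(a)])
        if 0<=v<384 and 0<=u<512 and m[int(v),int(u)]: 
            q=on_z(*ray(d,u,v,P),.1035);pts.append(q[:2]);break
pts=np.array(pts);g=np.ones(len(pts),bool)
for _ in range(6):
    A=np.c_[2*pts[g],np.ones(g.sum())];x=np.linalg.lstsq(A,(pts[g]**2).sum(1),rcond=None)[0];r=np.sqrt(x[2]+x[0]**2+x[1]**2)
    e=np.hypot(*(pts-x[:2]).T)-r;g=abs(e)<.0025
print("rim circle",x[:2],r,g.sum(),"dist tcp",np.hypot(*(x[:2]-p[:2])))
E
```

```text
tcp px [255.64276685 223.44983844] [255.68153303 237.47065005]
(array([253.03572632, 150.86012808]), 490, 494.5)
0.109 [0.5385205  0.01792398 0.109     ] [ 0.05016188 -0.001378   -0.01578073]
0.111 [0.53885882 0.01814999 0.111     ] [ 0.05056839 -0.00136233 -0.01778075]
0.113 [0.53919714 0.018376   0.113     ] [ 0.05097491 -0.00134666 -0.01978076]
rim circle [0.54034132 0.01872074] 0.054685571520457846 88 dist tcp 0.05211265545297577
```

>>> {"api": "arm_command", "payload": {"motion": [[[0, 0, 0, -0.05, 0, 0, 0], [0, 0, 0, -0.1, 0, 0, 0], [0, 0, 0, -0.1, 0, 0.04, 0], [0, 0, 0, -0.1, 0, 0.09, 0], [0, 0, 0, -0.1, 0, 0.09, 0]]]}}

```text
time_s: 12.22
tcp_pos: [0.4901, -0.0185, 0.0832]
ee_rot: [[0.81, 0.587, -0.002], [0.587, -0.81, 0.0], [-0.001, -0.001, -1.0]]
force: [-1.0, -0.5, 0.5]
width: 0.007
grasp_force: 0.0
```

>>> {"api": "arm_command", "payload": {"motion": [[[0, 0, 0, 0.02, 0, 0, 0], [0, 0, 0, 0.03, 0, 0, 0], [0, 0, 0, 0.04, 0, 0, 0], [0, 0, 0, 0.05, 0, 0, 0], [0, 0, 0, 0.05, 0, 0, 0]]]}}

```text
time_s: 12.63
tcp_pos: [0.4949, -0.0155, 0.0843]
ee_rot: [[0.809, 0.587, 0.0], [0.587, -0.809, -0.0], [0.0, 0.0, -1.0]]
force: [-1.1, -0.3, -0.5]
width: 0.002
grasp_force: 0.0
```

>>> {"api": "arm_command", "payload": {"motion": [[[0, 0, 0, 0.005, 0, 0, 0], [0, 0, 0, 0.01, 0, 0, 0], [0, 0, 0, 0.015, 0, 0, 0], [0, 0, 0, 0.02, 0, 0, 0], [0, 0, 0, 0.02, 0, 0, 0]]]}}

```text
time_s: 13.05
tcp_pos: [0.4964, -0.0144, 0.0842]
ee_rot: [[0.809, 0.587, 0.0], [0.587, -0.809, -0.0], [0.0, 0.0, -1.0]]
force: [-0.4, -1.0, -0.3]
width: 0.005
grasp_force: 0.0
```

>>> {"api": "arm_command", "payload": {"motion": [[[0, 0, 0, 0.005, 0, 0, 0], [0, 0, 0, 0.01, 0, 0, 0], [0, 0, 0, 0.015, 0, 0, 0], [0, 0, 0, 0.015, 0, 0, 0], [0, 0, 0, 0.015, 0, 0, 0]]]}}

```text
time_s: 13.47
tcp_pos: [0.4975, -0.0135, 0.0842]
ee_rot: [[0.809, 0.587, -0.0], [0.587, -0.809, -0.0], [-0.0, -0.0, -1.0]]
force: [-0.5, 0.3, -0.4]
width: 0.004
grasp_force: 0.0
```

>>> {"api": "arm_command", "payload": {"motion": [[[0, 0, 0, 0.005, 0, 0, 0], [0, 0, 0, 0.01, 0, 0, 0], [0, 0, 0, 0.015, 0, 0, 0], [0, 0, 0, 0.015, 0, 0, 0], [0, 0, 0, 0.015, 0, 0, 0]]]}}

```text
time_s: 13.88
tcp_pos: [0.4988, -0.0126, 0.0842]
ee_rot: [[0.809, 0.587, 0.0], [0.587, -0.809, -0.0], [0.0, 0.0, -1.0]]
force: [-0.3, -0.2, -0.0]
width: 0.005
grasp_force: 0.0
```

>>> {"api": "arm_command", "payload": {"motion": [[[0, 0, 0, 0.005, 0, 0, 0], [0, 0, 0, 0.01, 0, 0, 0], [0, 0, 0, 0.01, 0, 0, 0], [0, 0, 0, 0.01, 0, 0, 0], [0, 0, 0, 0.01, 0, 0, 0]]]}}

```text
time_s: 14.3
tcp_pos: [0.4995, -0.012, 0.0842]
ee_rot: [[0.809, 0.587, -0.0], [0.587, -0.809, 0.0], [-0.0, -0.0, -1.0]]
force: [-0.2, 0.2, -1.3]
width: 0.007
grasp_force: 0.0
```

>>> {"api": "arm_command", "payload": {"motion": [[[0, 0, 0, 0.005, 0, 0, 0], [0, 0, 0, 0.01, 0, 0, 0], [0, 0, 0, 0.01, 0, 0, 0], [0, 0, 0, 0.01, 0, 0, 0], [0, 0, 0, 0.01, 0, 0, 0]]]}}

```text
time_s: 14.72
tcp_pos: [0.5004, -0.0115, 0.0842]
ee_rot: [[0.809, 0.587, -0.0], [0.587, -0.809, -0.0], [-0.0, 0.0, -1.0]]
force: [-0.0, 0.0, 0.5]
width: 0.009
grasp_force: 0.0
```

```bash
python3 - <<'E'
from workcell import *
from h import *
s=read_state();R=np.array(s["ee_rot"]);p=np.array(s["tcp_pos"])
d=snapshot("wrist");im=d["image"];np.savez("wrist7.npz",R=R,p=p,**d);print((R.T@np.array(s["force"])).round(2))
o=[dict(np.load(f"wrist{i}.npz"))["image"] for i in(3,4,5,6)]+[im]
for u in(245,250,262,268):
    print("col",u)
    for k in o: print([int(k[v,u].mean()) for v in range(205,250)])
E
```

```text
[-0.02 -0.03 -0.46]
col 245
[42, 40, 63, 169, 197, 197, 197, 187, 82, 83, 80, 81, 80, 79, 78, 73, 75, 79, 81, 83, 81, 81, 77, 73, 51, 31, 32, 31, 32, 30, 30, 34, 31, 34, 34, 35, 32, 32, 32, 31, 35, 33, 31, 32, 33]
[45, 43, 45, 45, 37, 100, 103, 126, 81, 77, 40, 42, 40, 39, 37, 28, 57, 97, 97, 97, 95, 79, 77, 68, 47, 32, 32, 32, 31, 32, 33, 29, 31, 32, 30, 31, 32, 32, 33, 33, 31, 30, 30, 35, 32]
[44, 46, 46, 43, 44, 43, 44, 43, 43, 42, 34, 63, 97, 99, 96, 72, 38, 20, 22, 21, 24, 22, 46, 73, 56, 32, 32, 30, 31, 32, 33, 30, 32, 31, 31, 31, 31, 31, 30, 30, 30, 30, 31, 31, 32]
[46, 46, 45, 45, 45, 45, 45, 44, 45, 44, 45, 43, 41, 34, 64, 95, 92, 42, 21, 17, 18, 22, 22, 27, 30, 30, 32, 32, 30, 32, 32, 32, 36, 33, 31, 34, 31, 32, 32, 33, 29, 31, 32, 32, 29]
[47, 47, 45, 44, 46, 44, 47, 44, 42, 43, 46, 45, 45, 45, 43, 44, 41, 42, 44, 44, 43, 36, 28, 41, 45, 35, 30, 30, 30, 33, 30, 30, 31, 29, 34, 32, 31, 31, 29, 32, 31, 30, 31, 30, 30]
col 250
[43, 41, 42, 61, 100, 102, 100, 104, 82, 83, 82, 85, 84, 80, 78, 74, 73, 73, 75, 75, 75, 76, 77, 74, 50, 32, 31, 31, 30, 31, 33, 31, 31, 35, 33, 33, 33
[... 1922 characters left out ...]
, 23, 22, 16, 22, 19, 19, 22, 19, 22, 40, 86, 97, 96, 95, 82, 81, 83, 76, 54, 32, 33, 33, 33, 33, 32, 30, 33, 30, 31, 32, 32, 31, 32, 31, 33, 33, 33, 34, 32]
[45, 46, 41, 25, 21, 22, 19, 20, 21, 24, 19, 22, 23, 18, 21, 21, 19, 19, 21, 19, 20, 40, 77, 89, 60, 30, 32, 31, 32, 31, 31, 31, 32, 28, 31, 34, 29, 32, 32, 30, 30, 33, 32, 31, 29]
[45, 46, 45, 29, 20, 20, 23, 19, 18, 21, 24, 19, 23, 22, 22, 20, 21, 21, 21, 17, 18, 21, 21, 25, 31, 29, 31, 33, 31, 33, 31, 33, 31, 34, 33, 32, 31, 32, 31, 30, 31, 30, 32, 32, 33]
[46, 46, 47, 46, 43, 19, 21, 21, 20, 21, 23, 21, 18, 22, 24, 20, 22, 20, 21, 19, 21, 23, 21, 22, 28, 31, 31, 31, 33, 30, 30, 32, 30, 31, 31, 30, 33, 31, 32, 30, 32, 32, 31, 31, 32]
```

>>> {"api": "arm_command", "payload": {"motion": [[[0, 0, 0, -0.1, 0, 0, 0], [0, 0, 0, -0.2, 0, 0, 0], [0, 0, 0, -0.25, 0, 0.05, 0], [0, 0, 0, -0.25, 0, 0.12, 0], [0, 0, 0, -0.25, 0, 0.17, 0]]]}}

```text
time_s: 15.18
tcp_pos: [0.4797, -0.0264, 0.0664]
ee_rot: [[0.81, 0.587, -0.0], [0.587, -0.81, 0.0], [-0.0, -0.0, -1.0]]
force: [0.5, -1.0, 1.1]
width: 0.003
grasp_force: 0.0
```

>>> {"api": "arm_command", "payload": {"motion": [[[0, 0, 0, 0, 0, 0, 0], [0, 0, 0, 0.01, 0, 0, 0], [0, 0, 0, 0.02, 0, 0, 0], [0, 0, 0, 0.03, 0, 0, 0], [0, 0, 0, 0.04, 0, 0, 0]]]}}

```text
time_s: 15.6
tcp_pos: [0.4837, -0.0236, 0.0674]
ee_rot: [[0.809, 0.587, 0.0], [0.587, -0.809, -0.0], [0.0, 0.0, -1.0]]
force: [-0.5, -0.8, -0.8]
width: 0.008
grasp_force: 0.0
```

>>> {"api": "arm_command", "payload": {"motion": [[[0, 0, 0, 0.005, 0, 0, 0], [0, 0, 0, 0.01, 0, 0, 0], [0, 0, 0, 0.015, 0, 0, 0], [0, 0, 0, 0.02, 0, 0, 0], [0, 0, 0, 0.02, 0, 0, 0]]]}}

```text
time_s: 16.02
tcp_pos: [0.485, -0.0226, 0.0672]
ee_rot: [[0.809, 0.587, 0.0], [0.587, -0.809, -0.0], [0.0, 0.0, -1.0]]
force: [0.4, 0.3, 0.5]
width: 0.004
grasp_force: 0.0
```

>>> {"api": "arm_command", "payload": {"motion": [[[0, 0, 0, 0.005, 0, 0, 0], [0, 0, 0, 0.01, 0, 0, 0], [0, 0, 0, 0.015, 0, 0, 0], [0, 0, 0, 0.02, 0, 0, 0], [0, 0, 0, 0.02, 0, 0, 0]]]}}

```text
time_s: 16.43
tcp_pos: [0.4867, -0.0214, 0.0672]
ee_rot: [[0.809, 0.587, 0.0], [0.587, -0.809, -0.0], [0.0, 0.0, -1.0]]
force: [0.5, 0.2, 0.7]
width: 0.002
grasp_force: 0.0
```

```bash
python3 - <<'E'
from workcell import *
from h import *
s=read_state();R=np.array(s["ee_rot"]);p=np.array(s["tcp_pos"])
d=snapshot("wrist");im=d["image"];np.savez("wrist8.npz",R=R,p=p,**d);print(p,(R.T@np.array(s["force"])).round(2),np.hypot(*(p[:2]-[.541,.018])))
for u in(250,262):print([int(im[v,u].mean()) for v in range(205,250)])
E
```

```text
[ 0.48667425 -0.02144737  0.06723184] [ 0.47  0.15 -0.74] 0.06713703441226927
[46, 47, 50, 75, 147, 227, 230, 230, 230, 230, 229, 229, 230, 230, 230, 220, 43, 41, 42, 42, 42, 47, 73, 100, 100, 91, 57, 33, 31, 32, 33, 32, 32, 32, 33, 34, 33, 33, 33, 32, 32, 31, 32, 32, 33]
[45, 47, 49, 46, 48, 48, 47, 45, 43, 45, 45, 45, 45, 40, 44, 42, 41, 42, 39, 35, 35, 45, 86, 98, 98, 98, 97, 94, 77, 47, 34, 31, 32, 35, 34, 33, 30, 35, 34, 32, 32, 34, 31, 33, 34]
```

>>> {"api": "arm_command", "payload": {"motion": [[[0, 0, 0, 0.005, 0, 0, 0], [0, 0, 0, 0.01, 0, 0, 0], [0, 0, 0, 0.01, 0, 0, 0], [0, 0, 0, 0.01, 0, 0, 0], [0, 0, 0, 0.01, 0, 0, 0]]]}}

```text
time_s: 16.9
tcp_pos: [0.4874, -0.0209, 0.0672]
ee_rot: [[0.809, 0.587, 0.0], [0.587, -0.809, -0.0], [0.0, 0.0, -1.0]]
force: [0.2, 0.6, 0.1]
width: 0.008
grasp_force: 0.0
```

>>> {"api": "arm_command", "payload": {"motion": [[[0, 0, 0, 0.005, 0, 0, 0], [0, 0, 0, 0.01, 0, 0, 0], [0, 0, 0, 0.01, 0, 0, 0], [0, 0, 0, 0.01, 0, 0, 0], [0, 0, 0, 0.01, 0, 0, 0]]]}}

```text
time_s: 17.32
tcp_pos: [0.4878, -0.0204, 0.0671]
ee_rot: [[0.809, 0.587, -0.001], [0.587, -0.809, -0.0], [-0.001, -0.0, -1.0]]
force: [-4.6, -3.4, 0.9]
width: 0.004
grasp_force: 2.6
```

>>> {"api": "arm_command", "payload": {"motion": [[[0, 0, 0.053, 0.003, -0.027, 0, 0], [0, 0, 0.107, 0.004, -0.054, 0, 0], [0, 0, 0.16, 0.007, -0.082, 0, 0], [0, 0, 0.213, 0.011, -0.108, 0, 0], [0, 0, 0.267, 0.016, -0.135, 0, 0]]]}}

```text
time_s: 17.73
tcp_pos: [0.4815, -0.0091, 0.0672]
ee_rot: [[0.915, 0.404, -0.0], [0.404, -0.915, -0.001], [-0.001, 0.001, -1.0]]
force: [-3.0, -7.5, -0.4]
width: 0.006
grasp_force: 3.3
```

```bash
cat >> h.py <<'E'
def wheel(name):
    from workcell import read_state,snapshot
    s=read_state();R=np.array(s["ee_rot"]);p=np.array(s["tcp_pos"]);P=(R,p)
    print("t",s["time_s"],p.round(4),"F tool",(R.T@np.array(s["force"])).round(2),"r",np.hypot(*(p[:2]-[.541,.018])).round(4))
    d=snapshot("wrist");np.savez(name,R=R,p=p,**d);im=d["image"]
    hsv=cv2.cvtColor(im,cv2.COLOR_BGR2HSV).astype(int);H,S,V=[hsv[...,i] for i in range(3)]
    for n,m in[("green",(H>45)&(H<80)&(S>110)&(V>80)),("blue",(H>110)&(H<130)&(S>130)&(V>100)),("red",((H>170)|(H<5))&(S>130)&(V>120)),("yellow",(H>24)&(H<34)&(S>90)&(V>150))]:
        k,l,st,ce=cv2.connectedComponentsWithStats(m.astype(np.uint8))
        for i in range(1,k):
            q=on_z(*ray(d,*ce[i],P),.1035);v=q[:2]-[.541,.018]
            if st[i,4]>=4 and np.hypot(*v)<.062: print(n,st[i,4],ce[i].round(1),"r",np.hypot(*v).round(4),"phi",np.degrees(np.arctan2(v[1],v[0])).round(1))
E
python3 - <<'E'
from h import *
wheel("wrist9.npz")
E
```

```text
t 17.7333 [ 0.4815 -0.0091  0.0672] F tool [-5.81  5.63  0.37] r 0.0654
green 21 [215.4  87.2] r 0.0254 phi 66.8
green 40 [148.6  86.9] r 0.0532 phi 91.2
blue 31 [167.  192.3] r 0.0536 phi 149.7
red 41 [342.7  63.7] r 0.0509 phi -29.1
yellow 71 [252.4  46.1] r 0.0372 phi 24.9
yellow 59 [221.1  56.3] r 0.0359 phi 47.9
yellow 7 [239.4  45.9] r 0.0379 phi 33.6
yellow 15 [269.9  61.1] r 0.0311 phi 10.6
yellow 7 [271.3  70.4] r 0.0271 phi 7.2
yellow 447 [244.1  87.3] r 0.0188 phi 37.3
```

>>> {"api": "arm_command", "payload": {"motion": [[[0, 0, 0.053, 0.005, -0.027, 0, 0], [0, 0, 0.107, 0.006, -0.054, 0, 0], [0, 0, 0.16, 0.009, -0.082, 0, 0], [0, 0, 0.213, 0.013, -0.108, 0, 0], [0, 0, 0.267, 0.018, -0.135, 0, 0]]]}}

```text
time_s: 18.2
tcp_pos: [0.4768, 0.0046, 0.067]
ee_rot: [[0.979, 0.205, -0.002], [0.205, -0.979, -0.0], [-0.002, -0.0, -1.0]]
force: [-6.4, -1.4, 3.3]
width: 0.004
grasp_force: 3.7
```

```bash
python3 - <<'E'
from h import *
wheel("wrist10.npz")
E
```

```text
t 18.2 [0.4768 0.0046 0.067 ] F tool [-6.58  0.01 -3.26] r 0.0656
green 378 [210.8  89.5] r 0.0266 phi 60.8
green 41 [150.2  86.9] r 0.0529 phi 79.3
blue 32 [168.2 192.4] r 0.0537 phi 137.9
red 46 [344.7  64.3] r 0.0508 phi -41.6
yellow 48 [237.   50.2] r 0.0361 phi 24.9
yellow 24 [218.6  60.4] r 0.0348 phi 40.0
yellow 97 [255.7  80.7] r 0.0211 phi 11.6
yellow 36 [226.5  85.6] r 0.0231 phi 46.0
```

>>> {"api": "arm_command", "payload": {"motion": [[[0, 0, 0.053, 0.003, -0.027, 0, 0], [0, 0, 0.107, 0.005, -0.054, 0, 0], [0, 0, 0.16, 0.008, -0.082, 0, 0], [0, 0, 0.213, 0.012, -0.108, 0, 0], [0, 0, 0.267, 0.017, -0.135, 0, 0]]]}}

```text
time_s: 18.67
tcp_pos: [0.4752, 0.0187, 0.0669]
ee_rot: [[1.0, -0.003, -0.004], [-0.003, -1.0, 0.001], [-0.004, -0.001, -1.0]]
force: [-9.3, -0.2, 3.7]
width: 0.003
grasp_force: 4.5
```

```bash
python3 - <<'E'
from h import *
wheel("wrist11.npz")
E
```

```text
t 18.6667 [0.4752 0.0187 0.0669] F tool [-9.29  0.21 -3.66] r 0.0658
green 881 [205.9  93.5] r 0.0275 phi 55.4
green 10 [149.2  86. ] r 0.0538 phi 67.3
blue 31 [168.3 191.7] r 0.0537 phi 125.5
red 41 [346.3  65.4] r 0.0507 phi -54.4
yellow 4 [243.5  19. ] r 0.05 phi 6.3
yellow 47 [238.6  59. ] r 0.0319 phi 13.9
yellow 9 [219.8  60. ] r 0.0347 phi 27.6
yellow 35 [226.8  84.3] r 0.0235 phi 33.8
yellow 7 [251.  76.] r 0.0232 phi 5.5
yellow 5 [249.4  86. ] r 0.0188 phi 9.1
yellow 14 [245.7  92.6] r 0.0162 phi 16.6
```

>>> {"api": "arm_command", "payload": {"motion": [[[0, 0, 0.053, 0, -0.027, 0, 0], [0, 0, 0.107, 0.001, -0.054, 0, 0], [0, 0, 0.16, 0.004, -0.082, 0, 0], [0, 0, 0.213, 0.008, -0.108, 0, 0], [0, 0, 0.267, 0.013, -0.135, 0, 0]]]}}

```text
time_s: 19.13
tcp_pos: [0.4766, 0.0326, 0.0669]
ee_rot: [[0.977, -0.212, -0.003], [-0.212, -0.977, 0.001], [-0.004, -0.001, -1.0]]
force: [-7.9, 3.2, 5.0]
width: 0.004
grasp_force: 4.1
```

```bash
python3 - <<'E'
from h import *
wheel("wrist12.npz")
E
```

```text
t 19.1333 [0.4766 0.0326 0.0669] F tool [-8.41 -1.47 -4.93] r 0.066
green 1400 [201.1  99. ] r 0.0282 phi 50.6
green 16 [217.3  84.1] r 0.0262 phi 29.8
blue 31 [168.7 191.2] r 0.0536 phi 113.5
red 42 [347.3  65.7] r 0.0508 phi -67.0
yellow 5 [244.  19.] r 0.0497 phi -5.8
yellow 62 [236.6  80.2] r 0.0228 phi 10.7
yellow 20 [222.   76.6] r 0.0275 phi 21.9
```

>>> {"api": "arm_command", "payload": {"motion": [[[0, 0, 0.053, 0, -0.027, 0, 0], [0, 0, 0.107, 0.001, -0.054, 0, 0], [0, 0, 0.16, 0.004, -0.082, 0, 0], [0, 0, 0.213, 0.008, -0.108, 0, 0], [0, 0, 0.267, 0.012, -0.135, 0, 0]]]}}

```text
time_s: 19.6
tcp_pos: [0.4808, 0.0458, 0.0669]
ee_rot: [[0.912, -0.411, -0.003], [-0.411, -0.912, 0.002], [-0.003, -0.001, -1.0]]
force: [-6.6, 4.3, 2.5]
width: 0.005
grasp_force: 3.5
```

>>> {"api": "arm_command", "payload": {"motion": [[[0, 0, 0, -0.03, 0, 0, 0], [0, 0, 0, -0.1, 0, 0, 0], [0, 0, 0, -0.2, 0, 0, 0], [0, 0, 0, -0.2, 0, 0, 0], [0, 0, 0, -0.2, 0, 0, 0]]]}}

```text
time_s: 20.02
tcp_pos: [0.4634, 0.053, 0.0674]
ee_rot: [[0.913, -0.408, 0.001], [-0.408, -0.913, -0.0], [0.0, -0.0, -1.0]]
force: [0.7, 0.4, 0.2]
width: 0.004
grasp_force: 0.0
```

```bash
python3 - <<'E'
from h import *
wheel("wrist13.npz")
E
```

```text
t 20.0167 [0.4634 0.053  0.0674] F tool [ 0.47 -0.63 -0.15] r 0.0851
green 512 [191.5  48.5] r 0.0338 phi 34.9
green 22 [224.9  68.3] r 0.0157 phi 37.5
green 11 [205.   81.8] r 0.023 phi 62.1
blue 37 [157.7 141.1] r 0.0533 phi 94.4
red 37 [354.4  39.2] r 0.0512 phi -87.0
```

The green glass has clicked in, with the blue dot 60° counter-clockwise of the port as it should be. Next: lift, open, turn the hand across the rack and go above the white eyepiece.

>>> {"api": "arm_command", "payload": {"motion": [[[0, 0, 0, 0, 0, -0.2, 0], [0, 0, 0, 0, 0, -0.4, 0], [0, 0, 0, 0, 0, -0.6, 0], [0, 0, 0, 0, 0, -0.8, 0], [0, 0, 0, 0, 0, -1, 0]]]}}

```text
time_s: 20.48
tcp_pos: [0.4639, 0.0526, 0.1684]
ee_rot: [[0.913, -0.409, 0.001], [-0.409, -0.913, -0.0], [0.001, -0.0, -1.0]]
force: [-0.2, 0.5, -0.4]
width: 0.006
grasp_force: 0.0
```

>>> {"api": "arm_command", "payload": {"motion": [[[0, 0, -0.15, 0, 0, 0, 75], [0, 0, -0.3, 0, 0, 0, 75], [0, 0, -0.45, 0, 0, 0, 75], [0, 0, -0.6, 0, 0, 0, 75], [0, 0, -0.753, 0, 0, 0, 75]]]}}

```text
time_s: 20.9
tcp_pos: [0.464, 0.0526, 0.1673]
ee_rot: [[0.984, 0.175, 0.001], [0.175, -0.984, -0.0], [0.001, 0.0, -1.0]]
force: [-0.3, -0.0, 0.9]
width: 0.361
grasp_force: 0.0
```

>>> {"api": "arm_command", "payload": {"motion": [[[0, 0, -0.15, 0, 0, 0, 75], [0, 0, -0.3, 0, 0, 0, 75], [0, 0, -0.45, 0, 0, 0, 75], [0, 0, -0.6, 0, 0, 0, 75], [0, 0, -0.753, 0, 0, 0, 75]]]}}

```text
time_s: 21.32
tcp_pos: [0.464, 0.0526, 0.1673]
ee_rot: [[0.719, 0.695, 0.0], [0.695, -0.719, -0.0], [0.0, 0.0, -1.0]]
force: [0.5, -0.2, 0.6]
width: 0.732
grasp_force: 0.0
```

>>> {"api": "arm_command", "payload": {"motion": [[[0, 0, -0.15, 0, 0, 0, 75], [0, 0, -0.3, 0, 0, 0, 75], [0, 0, -0.45, 0, 0, 0, 75], [0, 0, -0.6, 0, 0, 0, 75], [0, 0, -0.753, 0, 0, 0, 75]]]}}

```text
time_s: 21.73
tcp_pos: [0.464, 0.0526, 0.1673]
ee_rot: [[0.21, 0.978, 0.001], [0.978, -0.21, -0.0], [0.0, 0.001, -1.0]]
force: [-0.0, -0.3, -0.2]
width: 0.75
grasp_force: 0.0
```

>>> {"api": "arm_command", "payload": {"motion": [[[0, 0, 0, -0.17, 0.06, 0, 75], [0, 0, 0, -0.34, 0.13, 0, 75], [0, 0, 0, -0.51, 0.2, 0, 75], [0, 0, 0, -0.68, 0.27, 0, 75], [0, 0, 0, -0.84, 0.33, 0, 75]]]}}

```text
time_s: 22.15
tcp_pos: [0.4782, -0.0376, 0.1673]
ee_rot: [[0.216, 0.976, 0.001], [0.976, -0.216, -0.0], [-0.0, 0.001, -1.0]]
force: [0.7, 0.3, 0.1]
width: 0.75
grasp_force: 0.0
```

>>> {"api": "arm_command", "payload": {"motion": [[[0, 0, 0, -0.17, 0.06, 0, 75], [0, 0, 0, -0.34, 0.13, 0, 75], [0, 0, 0, -0.51, 0.2, 0, 75], [0, 0, 0, -0.68, 0.27, 0, 75], [0, 0, 0, -0.84, 0.33, 0, 75]]]}}

```text
time_s: 22.57
tcp_pos: [0.4922, -0.1268, 0.1673]
ee_rot: [[0.216, 0.976, 0.001], [0.976, -0.216, -0.0], [-0.0, 0.001, -1.0]]
force: [-0.2, 0.1, 0.2]
width: 0.749
grasp_force: 0.0
```

```bash
python3 - <<'E'
from workcell import *
from h import *
s=read_state();R=np.array(s["ee_rot"]);p=np.array(s["tcp_pos"]);P=(R,p)
print(s["time_s"],p,R[:2,0],s["joints"],s["width"])
d=snapshot("wrist");np.savez("wrist14.npz",R=R,p=p,**d)
c=proj(d,[.506,-.215,.084],P);print("exp",c)
b=blob(d["image"],white,c,40);print(b,on_z(*ray(d,*b[0],P),.084))
t=dict(np.load("top0.npz"));a=blob(t["image"],white,(361,204),12)
print(meet([ray(t,*a[0]),ray(d,*b[0],P)]))
w=dict(np.load("wrist2.npz"));a2=blob(w["image"],white,(430,210),24);print(meet([ray(w,*a2[0],(w["R"],w["p"])),ray(d,*b[0],P)]))
E
```

```text
22.5667 [ 0.49223173 -0.12679899  0.16730582] [0.21591668 0.97641178] [-2.76716080e+01  1.81752230e+01  9.26262171e+01 -4.92931132e-04
  6.91618860e+01 -1.52021231e+01] 0.7487639473225914
exp [287.61992291 261.6646398 ]
(array([286.14200368, 261.42156863]), 549, 1088.0) [ 0.50458032 -0.21434672  0.084     ]
(array([ 0.50574259, -0.2153318 ,  0.08361821]), [np.float64(0.0013265602256919574), np.float64(0.0013265602256918299)])
(array([ 0.50453959, -0.21435612,  0.08402396]), [np.float64(4.604464401853026e-05), np.float64(4.604464401857773e-05)])
```

>>> {"api": "arm_command", "payload": {"motion": [[[0, 0, 0, -0.17, 0.06, 0, 75], [0, 0, 0, -0.34, 0.13, 0, 75], [0, 0, 0, -0.51, 0.2, 0, 75], [0, 0, 0, -0.68, 0.26, 0, 75], [0, 0, 0, -0.833, 0.315, 0, 75]]]}}

```text
time_s: 23.03
tcp_pos: [0.5049, -0.2146, 0.1672]
ee_rot: [[0.216, 0.976, 0.0], [0.976, -0.216, -0.0], [-0.0, 0.0, -1.0]]
force: [0.8, 0.4, 0.6]
width: 0.751
grasp_force: 0.0
```

>>> {"api": "arm_command", "payload": {"motion": [[[0, 0, 0, 0, 0, 0.1, 75], [0, 0, 0, 0, 0, 0.25, 75], [0, 0, 0, 0, 0, 0.4, 75], [0, 0, 0, 0, 0, 0.5, 75], [0, 0, 0, 0, 0, 0.6, 75]]]}}

```text
time_s: 23.45
tcp_pos: [0.5045, -0.2129, 0.1061]
ee_rot: [[0.215, 0.977, -0.001], [0.977, -0.215, 0.001], [0.0, -0.001, -1.0]]
force: [-0.1, -1.0, 0.5]
width: 0.749
grasp_force: 0.0
```

>>> {"api": "arm_command", "payload": {"motion": [[[0, 0, 0, 0, 0, 0.1, 75], [0, 0, 0, 0, 0, 0.2, 75], [0, 0, 0, 0, 0, 0.3, 75], [0, 0, 0, 0, 0, 0.4, 75], [0, 0, 0, 0, 0, 0.4, 75]]]}}

```text
time_s: 23.87
tcp_pos: [0.5039, -0.213, 0.0652]
ee_rot: [[0.216, 0.976, -0.003], [0.976, -0.216, 0.002], [0.001, -0.003, -1.0]]
force: [-0.4, 0.1, -0.1]
width: 0.751
grasp_force: 0.0
```

```bash
python3 - <<'E'
from workcell import *
from h import *
s=read_state();R=np.array(s["ee_rot"]);p=np.array(s["tcp_pos"]);P=(R,p)
print(s["time_s"],p,s["force"],s["width"])
d=snapshot("wrist");np.savez("wrist15.npz",R=R,p=p,**d)
c=proj(d,[.505,-.215,.084],P);print("exp",c)
b=blob(d["image"],white,c,40);print(b,on_z(*ray(d,*b[0],P),.084),"in tool",R.T@(on_z(*ray(d,*b[0],P),.084)-p))
s2=snapshot("scene")["image"];u,v=proj(snapshot("scene"),[.505,-.215,.07]).astype(int);print(u,v)
a=cv2.resize(d["image"],(512,384));e=cv2.resize(s2[v-45:v+45,u-34:u+34],(288,384),interpolation=cv2.INTER_CUBIC)
cv2.imwrite("pics/w15.png",np.hstack([a,e]))
E
```

```text
23.8667 [ 0.50389721 -0.21304718  0.06516894] [-0.38561706  0.14020239 -0.1296123 ] 0.7508861729872175
exp [258.30875242 239.99755869]
(array([257.91283186, 238.47409046]), 1455, 3390.0) [ 0.50499088 -0.21395829  0.084     ] in tool [-0.00063137  0.00121103 -0.01883534]
322 263
```

View pics/w15.png

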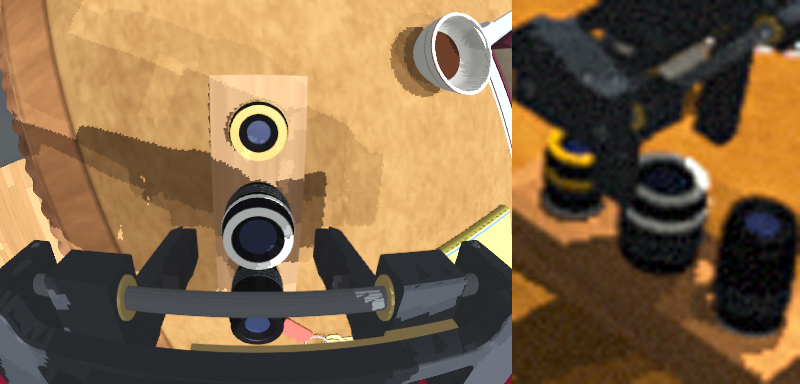

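The fingers straddle the white eyepiece (ring at (258,238)), and the scene crop shows the tips level with its top at TCP z = 65 mm. The tips therefore end about 20 mm above the reported TCP. I'll go lower and grasp.

>>> {"api": "arm_command", "payload": {"motion": [[[0, 0, 0, 0, 0.005, 0.08, 75], [0, 0, 0, 0, 0.01, 0.15, 75], [0, 0, 0, 0, 0.01, 0.22, 75], [0, 0, 0, 0, 0.01, 0.29, 75], [0, 0, 0, 0, 0.01, 0.35, 75]]]}}

```text
time_s: 24.43
tcp_pos: [0.5055, -0.2137, 0.0312]
ee_rot: [[0.216, 0.976, -0.001], [0.976, -0.216, 0.0], [0.0, -0.001, -1.0]]
force: [-0.8, 0.1, -0.9]
width: 0.751
grasp_force: 0.0
```

>>> {"api": "arm_command", "payload": {"motion": [[[0, 0, 0, 0, 0, 0, 40], [0, 0, 0, 0, 0, 0, 40], [0, 0, 0, 0, 0, 0, 40], [0, 0, 0, 0, 0, 0, 40], [0, 0, 0, 0, 0, 0, 40]]], "newtons": 25}}

```text
time_s: 24.85
tcp_pos: [0.5058, -0.2139, 0.0325]
ee_rot: [[0.216, 0.976, 0.001], [0.976, -0.216, -0.0], [-0.0, 0.001, -1.0]]
force: [0.0, -0.1, 0.3]
width: 0.507
grasp_force: 25.0
```

>>> {"api": "arm_command", "payload": {"motion": [[[0, 0, 0, 0, 0, 0, 40], [0, 0, 0, 0, 0, 0, 40], [0, 0, 0, 0, 0, 0, 40], [0, 0, 0, 0, 0, 0, 40], [0, 0, 0, 0, 0, 0, 40]]], "newtons": 25}}

```text
time_s: 25.27
tcp_pos: [0.5058, -0.2139, 0.0325]
ee_rot: [[0.216, 0.976, 0.0], [0.976, -0.216, -0.0], [-0.0, 0.001, -1.0]]
force: [-0.2, 0.1, 4.2]
width: 0.508
grasp_force: 25.0
```

>>> {"api": "arm_command", "payload": {"motion": [[[0, 0, 0, 0, 0, -0.1, 40], [0, 0, 0, 0, 0, -0.25, 40], [0, 0, 0, 0, 0, -0.4, 40], [0, 0, 0, 0, 0, -0.6, 40], [0, 0, 0, 0, 0, -0.75, 40]]]}}

```text
time_s: 25.68
tcp_pos: [0.5057, -0.2138, 0.1089]
ee_rot: [[0.216, 0.976, 0.0], [0.976, -0.216, -0.0], [-0.0, 0.0, -1.0]]
force: [0.4, -0.7, -1.6]
width: 0.503
grasp_force: 25.0
```

>>> {"api": "arm_command", "payload": {"motion": [[[0, 0, 0, 0, 0, -0.2, 40], [0, 0, 0, 0, 0, -0.4, 40], [0, 0, 0, 0, 0, -0.6, 40], [0, 0, 0, 0, 0, -0.75, 40], [0, 0, 0, 0, 0, -0.8, 40]]]}}

```text
time_s: 26.1
tcp_pos: [0.5062, -0.2141, 0.1899]
ee_rot: [[0.216, 0.976, 0.003], [0.976, -0.216, -0.002], [-0.001, 0.003, -1.0]]
force: [0.2, -0.3, -1.3]
width: 0.501
grasp_force: 25.0
```

>>> {"api": "arm_command", "payload": {"motion": [[[0, 0, 0, 0.1, 0, 0, 40], [0, 0, 0, 0.25, 0, 0, 40], [0, 0, 0, 0.4, 0, 0, 40], [0, 0, 0, 0.6, 0, 0, 40], [0, 0, 0, 0.75, 0, 0, 40]]]}}

```text
time_s: 26.52
tcp_pos: [0.5215, -0.1384, 0.1859]
ee_rot: [[0.215, 0.977, -0.002], [0.977, -0.215, 0.002], [0.001, -0.002, -1.0]]
force: [-0.1, 0.3, -2.2]
width: 0.506
grasp_force: 25.0
```

>>> {"api": "arm_command", "payload": {"motion": [[[0, 0, 0, 0.2, 0, 0, 40], [0, 0, 0, 0.4, 0, 0, 40], [0, 0, 0, 0.6, 0, 0, 40], [0, 0, 0, 0.7, 0, 0, 40], [0, 0, 0, 0.75, 0, 0, 40]]]}}

```text
time_s: 26.93
tcp_pos: [0.5377, -0.0656, 0.1863]
ee_rot: [[0.214, 0.977, -0.002], [0.977, -0.214, 0.001], [0.0, -0.002, -1.0]]
force: [0.3, -0.1, -1.4]
width: 0.502
grasp_force: 25.0
```

```bash
python3 - <<'E'
from workcell import *
from h import *
s=read_state();R=np.array(s["ee_rot"]);p=np.array(s["tcp_pos"]);P=(R,p)
print(s["time_s"],p,np.round(s["force"],2),s["width"],s["grasp_force"])
d=snapshot("wrist");np.savez("wrist16.npz",R=R,p=p,**d);im=d["image"]
top=p+R@[0,0,-(.084-.0325)];c=proj(d,top,P)
b=blob(im,white,c,60);q=on_z(*ray(d,*b[0],P),top[2]);print("ring",b,c,"in tool",R.T@(q-p))
g=blob(im,green,proj(d,[.564,.034,.104],P),40);q=on_z(*ray(d,*g[0],P),.104);print("green",g,proj(d,[.564,.034,.104],P),q)
h=blob(im,white,proj(d,[.541,.018,.112],P),15);print("hub",h,proj(d,[.541,.018,.112],P),on_z(*ray(d,*h[0],P),.112))
t=snapshot("top");np.savez("top16.npz",**t);ti=t["image"];e=proj(t,top);b=blob(ti,white,e,15);print("top ring",b,e,on_z(*ray(t,*b[0]),top[2]))
g=blob(ti,green,proj(t,[.564,.034,.104]),8);print(g,on_z(*ray(t,*g[0]),.104))
E
```

```text
26.9333 [ 0.53774914 -0.06557869  0.1863112 ] [ 0.35 -0.06 -1.39] 0.5022651961538873 24.99991142190993
ring (array([255.46828627, 264.91316883]), 1425, 3931.0) [255.94993398 269.09738397] in tool [ 0.00245656 -0.00023096 -0.05149873]
green (array([260.45392491,  66.3883959 ]), 762, 732.5) [260.88951543  66.89332043] [0.56373747 0.03450111 0.104     ]
hub (array([236.03652058,  90.36520584]), 266, 251.0) [237.66506495  90.98464766] [0.53981828 0.01880408 0.112     ]
top ring (array([305.95538847, 183.88922306]), 345, 332.5) [308.18619982 178.54823995] [ 0.52584284 -0.06031155  0.23781111]
(array([261.90598291, 179.36965812]), 92, 78.0) [0.56668303 0.03324327 0.104     ]
```

```bash
python3 - <<'E'
from h import *
from scipy.optimize import least_squares
def hull(d,c,r,lim):
    im=d["image"];hsv=cv2.cvtColor(im,cv2.COLOR_BGR2HSV).astype(int);m=((hsv[...,1]<60)&(hsv[...,2]>140)).astype(np.uint8)
    w=np.zeros_like(m);cv2.circle(w,c,r,1,-1);k,l,st,ce=cv2.connectedComponentsWithStats(m*w);i=1+st[1:,4].argmax();print(st[i])
    h=cv2.convexHull(np.argwhere(l==i)[:,::-1].astype(np.int32))[:,0];return h[h[:,1]<lim]
def fit(d,h,z):
    R,p=d["R"],d["p"];q=np.array([(R.T@(on_z(*ray(d,*x,(R,p)),p[2]+z)-p))[:2] for x in h.astype(float)])
    s=least_squares(lambda a:np.hypot(*(q-a[:2]).T)-a[2],[0,0,.02],loss="soft_l1",f_scale=.0003);return s.x.round(5),abs(s.fun).max().round(5)
a=dict(np.load("wrist15.npz"));b=dict(np.load("wrist16.npz"))
h=hull(a,(258,238),40,400);print(fit(a,h,.0188));print(fit(a,h[h[:,1]<245],.0188))
h=hull(b,(255,265),60,400);print(h[:,1].max())
for lim in(262,270):
  for z in(.0415,.0445,.0475,.0515,.0545):print(lim,z,fit(b,h[h[:,1]<lim],z))
# port collar mouth: lower rim edge of the bore via glass outline and the collar's dark disc
E
```

```text
[ 223  208   71   62 1455]
(array([-0.00183,  0.00123,  0.02066]), np.float64(0.00034))
(array([-0.00184,  0.00121,  0.02065]), np.float64(0.00017))
[ 214  235   84   57 1425]
291
262 0.0415 (array([-0.00802, -0.00029,  0.02197]), np.float64(9e-05))
262 0.0445 (array([-0.00594, -0.00029,  0.02146]), np.float64(9e-05))
262 0.0475 (array([-0.00387, -0.00029,  0.02096]), np.float64(8e-05))
262 0.0515 (array([-0.00111, -0.00028,  0.02028]), np.float64(8e-05))
262 0.0545 (array([ 0.00096, -0.00028,  0.01978]), np.float64(8e-05))
270 0.0415 (array([-0.00803, -0.00029,  0.02198]), np.float64(9e-05))
270 0.0445 (array([-0.00596, -0.00029,  0.02147]), np.float64(9e-05))
270 0.0475 (array([-0.00388, -0.00029,  0.02097]), np.float64(9e-05))
270 0.0515 (array([-0.00112, -0.00029,  0.02029]), np.float64(8e-05))
270 0.0545 (array([ 0.00095, -0.00029,  0.01979]), np.float64(8e-05))
```

>>> {"api": "arm_command", "payload": {"motion": [[[0, 0, 0, 0.2, 0.01, 0, 40], [0, 0, 0, 0.4, 0.02, 0, 40], [0, 0, 0, 0.65, 0.03, 0, 40], [0, 0, 0, 0.9, 0.04, 0, 40], [0, 0, 0, 1, 0.04, 0, 40]]]}}

```text
time_s: 27.45
tcp_pos: [0.5638, 0.0308, 0.1869]
ee_rot: [[0.215, 0.977, -0.0], [0.977, -0.215, 0.0], [0.0, -0.0, -1.0]]
force: [-0.7, 0.0, -2.4]
width: 0.502
grasp_force: 25.0
```

>>> {"api": "arm_command", "payload": {"motion": [[[0, 0, 0, 0.02, 0, 0, 40], [0, 0, 0, 0.04, 0, 0, 40], [0, 0, 0, 0.04, 0, 0, 40], [0, 0, 0, 0.04, 0, 0, 40], [0, 0, 0, 0.04, 0, 0, 40]]]}}

```text
time_s: 27.87
tcp_pos: [0.5643, 0.0324, 0.1873]
ee_rot: [[0.217, 0.976, -0.0], [0.976, -0.217, -0.0], [-0.0, 0.0, -1.0]]
force: [0.1, -0.2, -1.6]
width: 0.505
grasp_force: 25.0
```

```bash
python3 - <<'E'
from workcell import *
from h import *
s=read_state();R=np.array(s["ee_rot"]);p=np.array(s["tcp_pos"])
ax=p+R@[-.0012,-.0003,0];print(s["time_s"],p,R.round(4).tolist(),"correction tool",R.T@(np.array([.5633,.0342,p[2]])-ax),s["force"])
d=snapshot("wrist");np.savez("wrist17.npz",R=R,p=p,**d)
h=blob(d["image"],white,proj(d,[.540,.0188,.112],(R,p)),15);print("hub",h,on_z(*ray(d,*h[0],(R,p)),.112))
E
```

```text
27.8667 [0.56429248 0.03237849 0.187253  ] [[0.2168, 0.9762, -0.0], [0.9762, -0.2168, -0.0002], [-0.0002, 0.0, -1.0]] correction tool [ 2.76297954e-03 -1.06382261e-03 -3.19098414e-07] [ 0.11148389 -0.17336931 -1.55096298]Traceback (most recent call last):
  File "<stdin>", line 6, in <module>
  File "h.py", line 29, in blob
    i=max(range(1,n),key=lambda i:st[i,4]);hull=cv2.convexHull(np.argwhere(l==i)[:,::-1].astype(np.int32));M=cv2.moments(hull)
ValueError: max() iterable argument is empty
```

>>> {"api": "arm_command", "payload": {"motion": [[[0, 0, 0, 0.014, -0.005, 0.02, 40], [0, 0, 0, 0.028, -0.011, 0.07, 40], [0, 0, 0, 0.028, -0.011, 0.13, 40], [0, 0, 0, 0.028, -0.011, 0.19, 40], [0, 0, 0, 0.028, -0.011, 0.21, 40]]]}}

```text
time_s: 28.33
tcp_pos: [0.5633, 0.0364, 0.1648]
ee_rot: [[0.216, 0.976, -0.002], [0.976, -0.216, 0.0], [-0.0, -0.002, -1.0]]
force: [0.1, -0.0, -1.9]
width: 0.506
grasp_force: 25.0
```

>>> {"api": "arm_command", "payload": {"motion": [[[0, 0, 0, 0, 0, 0.01, 40], [0, 0, 0, 0, 0, 0.02, 40], [0, 0, 0, 0, 0, 0.03, 40], [0, 0, 0, 0, 0, 0.04, 40], [0, 0, 0, 0, 0, 0.05, 40]]]}}

```text
time_s: 28.75
tcp_pos: [0.564, 0.0363, 0.1613]
ee_rot: [[0.216, 0.976, 0.0], [0.976, -0.216, 0.0], [0.0, 0.0, -1.0]]
force: [0.2, 0.1, -1.7]
width: 0.505
grasp_force: 25.0
```

>>> {"api": "arm_command", "payload": {"motion": [[[0, 0, 0, 0, 0, 0.006, 40], [0, 0, 0, 0, 0, 0.012, 40], [0, 0, 0, 0, 0, 0.018, 40], [0, 0, 0, 0, 0, 0.024, 40], [0, 0, 0, 0, 0, 0.03, 40]]]}}

```text
time_s: 29.17
tcp_pos: [0.5639, 0.0363, 0.1582]
ee_rot: [[0.216, 0.976, 0.0], [0.976, -0.216, -0.0], [-0.0, 0.0, -1.0]]
force: [-0.0, 0.2, -1.5]
width: 0.503
grasp_force: 25.0
```

>>> {"api": "arm_command", "payload": {"motion": [[[0, 0, 0, -0.005, 0, 0, 40], [0, 0, 0, -0.01, 0, 0.01, 40], [0, 0, 0, -0.01, 0, 0.02, 40], [0, 0, 0, -0.01, 0, 0.03, 40], [0, 0, 0, -0.01, 0, 0.03, 40]]]}}

```text
time_s: 29.58
tcp_pos: [0.5636, 0.0354, 0.1549]
ee_rot: [[0.216, 0.976, -0.0], [0.976, -0.216, 0.0], [-0.0, -0.0, -1.0]]
force: [0.4, -0.6, -2.0]
width: 0.503
grasp_force: 25.0
```

>>> {"api": "arm_command", "payload": {"motion": [[[0, 0, 0, 0, 0, 0.006, 40], [0, 0, 0, 0, 0, 0.012, 40], [0, 0, 0, 0, 0, 0.018, 40], [0, 0, 0, 0, 0, 0.024, 40], [0, 0, 0, 0, 0, 0.03, 40]]]}}

```text
time_s: 30.0
tcp_pos: [0.5637, 0.0354, 0.1522]
ee_rot: [[0.216, 0.976, 0.0], [0.976, -0.216, -0.0], [-0.0, 0.0, -1.0]]
force: [0.4, -0.5, -2.0]
width: 0.505
grasp_force: 25.0
```

>>> {"api": "arm_command", "payload": {"motion": [[[0, 0, 0, 0, 0, 0.01, 40], [0, 0, 0, 0, 0, 0.02, 40], [0, 0, 0, 0, 0, 0.03, 40], [0, 0, 0, 0, 0, 0.04, 40], [0, 0, 0, 0, 0, 0.04, 40]]]}}

```text
time_s: 30.42
tcp_pos: [0.5636, 0.0354, 0.148]
ee_rot: [[0.216, 0.976, -0.0], [0.976, -0.216, 0.0], [-0.0, -0.0, -1.0]]
force: [0.1, -0.1, -2.2]
width: 0.501
grasp_force: 25.0
```

>>> {"api": "arm_command", "payload": {"motion": [[[0, 0, 0, 0, 0, 0.008, 40], [0, 0, 0, 0, 0, 0.016, 40], [0, 0, 0, 0, 0, 0.024, 40], [0, 0, 0, 0, 0, 0.03, 40], [0, 0, 0, 0, 0, 0.03, 40]]]}}

```text
time_s: 30.83
tcp_pos: [0.564, 0.0353, 0.1456]
ee_rot: [[0.216, 0.976, 0.001], [0.976, -0.216, -0.0], [0.0, 0.001, -1.0]]
force: [1.0, 0.2, 2.5]
width: 0.503
grasp_force: 25.0
```

>>> {"api": "arm_command", "payload": {"motion": [[[0, 0, 0, 0, 0, 0.008, 40], [0, 0, 0, 0, 0, 0.016, 40], [0, 0, 0, 0, 0, 0.024, 40], [0, 0, 0, 0, 0, 0.03, 40], [0, 0, 0, 0, 0, 0.03, 40]]]}}

```text
time_s: 31.25
tcp_pos: [0.5637, 0.0353, 0.1419]
ee_rot: [[0.216, 0.976, -0.0], [0.976, -0.216, 0.0], [0.0, -0.0, -1.0]]
force: [1.8, 0.1, -1.3]
width: 0.501
grasp_force: 25.0
```

>>> {"api": "arm_command", "payload": {"motion": [[[0, 0, 0, 0, 0, 0.008, 40], [0, 0, 0, 0, 0, 0.016, 40], [0, 0, 0, 0, 0, 0.024, 40], [0, 0, 0, 0, 0, 0.03, 40], [0, 0, 0, 0, 0, 0.03, 40]]]}}

```text
time_s: 31.67
tcp_pos: [0.5636, 0.0353, 0.1389]
ee_rot: [[0.216, 0.976, -0.0], [0.976, -0.216, -0.0], [-0.0, -0.0, -1.0]]
force: [1.7, -0.2, -0.9]
width: 0.503
grasp_force: 25.0
```

>>> {"api": "arm_command", "payload": {"motion": [[[0, 0, 0, 0, 0, 0.006, 40], [0, 0, 0, 0, 0, 0.012, 40], [0, 0, 0, 0, 0, 0.018, 40], [0, 0, 0, 0, 0, 0.02, 40], [0, 0, 0, 0, 0, 0.02, 40]]]}}

```text
time_s: 32.08
tcp_pos: [0.5637, 0.0354, 0.1371]
ee_rot: [[0.216, 0.976, -0.0], [0.976, -0.216, 0.0], [-0.0, -0.0, -1.0]]
force: [1.4, -0.1, 0.5]
width: 0.503
grasp_force: 25.0
```

>>> {"api": "arm_command", "payload": {"motion": [[[0, 0, 0, 0, 0, 0.004, 40], [0, 0, 0, 0, 0, 0.008, 40], [0, 0, 0, 0, 0, 0.01, 40], [0, 0, 0, 0, 0, 0.01, 40], [0, 0, 0, 0, 0, 0.01, 40]]]}}

```text
time_s: 32.5
tcp_pos: [0.5637, 0.0354, 0.1361]
ee_rot: [[0.216, 0.976, -0.0], [0.976, -0.216, 0.0], [0.0, -0.0, -1.0]]
force: [0.4, -0.7, -0.7]
width: 0.506
grasp_force: 25.0
```

>>> {"api": "arm_command", "payload": {"motion": [[[0, 0, 0, 0, 0, 0.004, 40], [0, 0, 0, 0, 0, 0.008, 40], [0, 0, 0, 0, 0, 0.01, 40], [0, 0, 0, 0, 0, 0.01, 40], [0, 0, 0, 0, 0, 0.01, 40]]]}}

```text
time_s: 32.92
tcp_pos: [0.5637, 0.0354, 0.1355]
ee_rot: [[0.216, 0.976, 0.0], [0.976, -0.216, 0.0], [0.0, 0.0, -1.0]]
force: [0.2, 0.9, 4.3]
width: 0.503
grasp_force: 25.0
```

>>> {"api": "arm_command", "payload": {"motion": [[[0, 0, 0, 0, 0, 0.003, 40], [0, 0, 0, 0, 0, 0.005, 40], [0, 0, 0, 0, 0, 0.005, 40], [0, 0, 0, 0, 0, 0.005, 40], [0, 0, 0, 0, 0, 0.005, 40]]]}}

```text
time_s: 33.33
tcp_pos: [0.5638, 0.0354, 0.1355]
ee_rot: [[0.216, 0.976, 0.001], [0.976, -0.216, -0.0], [0.0, 0.001, -1.0]]
force: [-1.6, 1.6, 8.0]
width: 0.504
grasp_force: 25.0
```

The shoulder has met the collar: TCP stopped at 135.5 mm, as predicted, with the force rising. One firm settling press, then release and lift.

>>> {"api": "arm_command", "payload": {"motion": [[[0, 0, 0, 0, 0, 0.002, 40], [0, 0, 0, 0, 0, 0.004, 40], [0, 0, 0, 0, 0, 0.004, 40], [0, 0, 0, 0, 0, 0.002, 40], [0, 0, 0, 0, 0, -0.002, 40]]]}}

```text
time_s: 33.75
tcp_pos: [0.5638, 0.0354, 0.1355]
ee_rot: [[0.216, 0.976, 0.001], [0.976, -0.216, -0.0], [0.0, 0.001, -1.0]]
force: [0.6, 0.8, 4.0]
width: 0.505
grasp_force: 25.0
```

>>> {"api": "arm_command", "payload": {"motion": [[[0, 0, 0, 0, 0, 0, 60], [0, 0, 0, 0, 0, 0, 70], [0, 0, 0, 0, 0, 0, 80], [0, 0, 0, 0, 0, 0, 80], [0, 0, 0, 0, 0, 0, 80]]]}}

```text
time_s: 34.17
tcp_pos: [0.5635, 0.0353, 0.1346]
ee_rot: [[0.216, 0.976, -0.001], [0.976, -0.216, 0.0], [-0.0, -0.001, -1.0]]
force: [0.5, -0.0, -0.0]
width: 0.803
grasp_force: 0.0
```

>>> {"api": "arm_command", "payload": {"motion": [[[0, 0, 0, 0, 0, -0.02, 80], [0, 0, 0, 0, 0, -0.1, 80], [0, 0, 0, 0, 0, -0.25, 80], [0, 0, 0, 0, 0, -0.4, 80], [0, 0, 0, 0, 0, -0.5, 80]]]}}

```text
time_s: 34.58
tcp_pos: [0.5641, 0.0353, 0.187]
ee_rot: [[0.216, 0.976, 0.002], [0.976, -0.216, -0.0], [0.0, 0.002, -1.0]]
force: [0.5, -0.1, -0.3]
width: 0.8
grasp_force: 0.0
```

>>> {"api": "arm_command", "payload": {"motion": [[[0, 0, 0, 0, 0, -0.1, 80], [0, 0, 0, -0.1, 0, -0.2, 80], [0, 0, 0, -0.3, 0, -0.3, 80], [0, 0, 0, -0.5, 0, -0.3, 80], [0, 0, 0, -0.7, 0, -0.3, 80]]]}}

```text
time_s: 35.0
tcp_pos: [0.5483, -0.0343, 0.2157]
ee_rot: [[0.215, 0.977, 0.001], [0.977, -0.215, -0.0], [-0.0, 0.001, -1.0]]
force: [-0.4, -0.3, -0.4]
width: 0.797
grasp_force: 0.0
```

>>> {"api": "arm_command", "payload": {"motion": [[[0, 0, 0, -0.2, 0, 0, 80], [0, 0, 0, -0.4, 0, 0, 80], [0, 0, 0, -0.6, 0, 0, 80], [0, 0, 0, -0.6, 0, 0, 80], [0, 0, 0, -0.6, 0, 0, 80]]]}}

```text
time_s: 35.42
tcp_pos: [0.5354, -0.0924, 0.2151]
ee_rot: [[0.218, 0.976, -0.0], [0.976, -0.218, 0.0], [0.0, -0.0, -1.0]]
force: [0.4, 0.7, 0.4]
width: 0.8
grasp_force: 0.0
```

```bash
python3 - <<'E'
from h import *
from workcell import *
wheel("wrist18.npz")
d=dict(np.load("wrist18.npz"));t=snapshot("top");P=(d["R"],d["p"])
e=proj(d,[.5633,.0342,.187],P);b=blob(d["image"],white,e,35);print("ring wrist",b,e,on_z(*ray(d,*b[0],P),.187))
a=blob(t["image"],white,proj(t,[.5633,.0342,.187]),12);print("ring top",a,on_z(*ray(t,*a[0]),.187))
print(meet([ray(t,*a[0]),ray(d,*b[0],P)]))
o=dict(np.load("top0.npz"))["image"].astype(int);diff=abs(t["image"].astype(int)-o).max(2)>60
n,l,st,ce=cv2.connectedComponentsWithStats(diff.astype(np.uint8))
print([(st[i].tolist()) for i in range(1,n) if st[i,4]>25])
E
```

```text
t 35.4167 [ 0.5354 -0.0924  0.2151] F tool [ 0.74  0.28 -0.45] r 0.1105
blue 11 [219.5  12.4] r 0.0531 phi 94.1
red 10 [250.2 114.1] r 0.0506 phi -87.1
ring wrist (array([256.37410525,  24.38384012]), 1209, 2910.5) [255.13586822  21.72884873] [0.56368158 0.03218556 0.187     ]
ring top (array([261.57312253, 171.5599473 ]), 125, 253.0) [0.56680121 0.03576994 0.187     ]
(array([0.5656706 , 0.03434299, 0.18381912]), [np.float64(0.002289852552658429), np.float64(0.0022898525526583386)])
[[315, 109, 13, 13, 107], [255, 117, 132, 206, 11470], [312, 125, 20, 26, 269], [257, 164, 13, 6, 47], [255, 170, 17, 15, 142], [266, 186, 6, 6, 26], [117, 296, 102, 88, 5854], [245, 303, 24, 9, 61], [200, 311, 110, 73, 2183], [224, 328, 9, 5, 27], [0, 338, 71, 46, 1978], [291, 348, 40, 36, 715], [265, 380, 28, 4, 70]]
```

>>> {"api": "arm_command", "payload": {"motion": [[[0, 0, 0, 0, -0.2, -0.1, 80], [0, 0, 0, 0, -0.4, -0.2, 80], [0, 0, 0, 0, -0.6, -0.3, 80], [0, 0, 0, 0, -0.8, -0.3, 80], [0, 0, 0, 0, -1, -0.3, 80]]]}}

```text
time_s: 35.93
tcp_pos: [0.4373, -0.069, 0.2454]
ee_rot: [[0.214, 0.977, 0.001], [0.977, -0.214, -0.0], [-0.0, 0.001, -1.0]]
force: [0.4, 0.0, 0.1]
width: 0.799
grasp_force: 0.0
```

>>> {"api": "arm_command", "payload": {"motion": [[[0, 0, 0, 0, -0.1, 0, 80], [0, 0, 0, 0, -0.3, 0, 80], [0, 0, 0, 0, -0.5, 0, 80], [0, 0, 0, 0, -0.7, 0, 80], [0, 0, 0, 0, -0.7, 0, 80]]]}}

```text
time_s: 36.35
tcp_pos: [0.3678, -0.0535, 0.2452]
ee_rot: [[0.214, 0.977, 0.0], [0.977, -0.214, -0.0], [-0.0, 0.0, -1.0]]
force: [0.6, -0.5, 0.4]
width: 0.802
grasp_force: 0.0
```

```bash
python3 - <<'E'
from h import *
from workcell import *
s=read_state();print(s["time_s"],s["tcp_pos"])
t=snapshot("top");T=dict(np.load("top0.npz"))
cup=lambda h,s,v:(s<60)&(v>120)
for n,f,c,r in[("cup",cup,(321,142),20),("brass",yellow,(336.5,200.5),9)]:
    print(n,blob(T["image"],f,c,r),blob(t["image"],f,c,r))
a=blob(t["image"],white,proj(t,[.5633,.0342,.187]),12);print("ring top",a,on_z(*ray(t,*a[0]),.187))
sc=snapshot("scene");b=blob(sc["image"],white,proj(sc,[.5633,.0342,.187]),12);print("ring scene",b,proj(sc,[.5633,.0342,.187]));print(meet([ray(t,*a[0]),ray(sc,*b[0])]))
diff=abs(t["image"].astype(int)-T["image"].astype(int)).max(2)>60
n,l,st,ce=cv2.connectedComponentsWithStats(diff.astype(np.uint8));print([st[i].tolist() for i in range(1,n) if st[i,4]>25])
E
```

```text
36.35 [ 0.3677709  -0.05347699  0.24524099]
cup (array([320.61580381, 137.48198607]), 193, 550.5) (array([320.61580381, 137.48198607]), 184, 550.5)
brass (array([336.46383648, 199.50786164]), 69, 106.0) (array([336.5, 199.5]), 66, 105.0)
ring top (array([261.37817109, 171.8560472 ]), 142, 282.5) [0.56609912 0.03623199 0.187     ]
ring scene (array([253.56818182, 175.58901515]), 71, 88.0) [247.11462279 175.27207465]
(array([0.57245379, 0.0303143 , 0.18189064]), [np.float64(0.007630129247761377), np.float64(0.007630129247761233)])
[[257, 164, 13, 6, 47], [255, 170, 17, 15, 144], [349, 196, 21, 21, 245], [320, 203, 21, 13, 128], [258, 204, 117, 135, 7029], [251, 305, 72, 43, 2047], [0, 338, 71, 46, 1990], [183, 345, 73, 39, 978], [146, 348, 51, 36, 814], [307, 348, 15, 32, 250], [265, 380, 28, 4, 73]]
```

```bash
python3 -c "
from workcell import *
print(finish_job())"
```

```text
the job is handed in; nothing more can be done
None
```

The green glass is clicked in under the port, one click clockwise from yellow. The white-banded eyepiece is pressed down until its shoulder met the collar, and the job was handed in at about 36 s; "flush" rests on the stop height and rising force, since the final camera height check was only rough (184 mm against 187 mm expected). In the closing checks the cup and the brass eyepiece had not moved; the plain eyepiece, notebook and cap were never touched, but I did not measure them individually at the end.

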